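Make up two specimen kits from the bench stock

TASK

Make up two specimen kits, and finish the blue one before bringing anything to the red one: into the blue tray go the yellow-lidded jar, on the round white pad, and the black-capped amber bottle, in the plain compartment. Into the red tray go the green-lidded jar, on the round white pad, the blue-capped white bottle, in the plain square compartment, and the black slide box, in the long compartment. Set each thing down upright on its compartment's floor without dropping it, let go of it, and leave the other three jars and bottles of the stock standing where they are.

Things in the scene. Friction and masses are not known exactly. Their poses are not given: they have to be found in the camera images.
- jar_yellow_mid (a point): Specimen jar standing upright, loose: clear plastic body 41 mm across, 52 mm high, with a yellow screw lid 44 mm across and 16 mm high (68 mm high in all). The point is its centre, half-way up (34 mm above its underside); z is up.
- jar_green_mid (a point): Specimen jar standing upright, loose: clear plastic body 41 mm across, 52 mm high, with a green screw lid 44 mm across and 16 mm high (68 mm high in all). The point is its centre, half-way up (34 mm above its underside); z is up.
- jar_white_mid (a point): Specimen jar standing upright, loose: clear plastic body 41 mm across, 52 mm high, with a white screw lid 44 mm across and 16 mm high (68 mm high in all). Belongs to neither kit. The point is its centre, half-way up (34 mm above its underside); z is up.
- amber_black_mid (a point): Amber glass reagent bottle standing upright, loose, with a black cap: body 40 mm across up to 53 mm, cap 29 mm across from 61 mm to the top at 80 mm. The point is its centre, half-way up (40 mm above its underside); z is up.
- amber_red_mid (a point): Amber glass reagent bottle standing upright, loose, with a red cap: body 40 mm across up to 53 mm, cap 29 mm across from 61 mm to the top at 80 mm. Belongs to neither kit. The point is its centre, half-way up (40 mm above its underside); z is up.
- white_blue_mid (a point): White plastic dropper bottle standing upright, loose, with a blue cap: body 36 mm across up to 49 mm, cap 26 mm across from 56 mm to the top at 74 mm. The point is its centre, half-way up (37 mm above its underside); z is up.
- white_orange_mid (a point): White plastic dropper bottle standing upright, loose, with an orange cap: body 36 mm across up to 49 mm, cap 26 mm across from 56 mm to the top at 74 mm. Belongs to neither kit. The point is its centre, half-way up (37 mm above its underside); z is up.
- slide_box_mid (a point): Black microscope-slide box standing on its narrow side, loose: 80 mm long (its x), 30 mm wide (its y), 60 mm high (z up), with a thin grey seam, a small steel clasp and paper labels on the sides. The point is its centre, half-way up (30 mm above its underside).
- tray_blue: Blue kit tray, 164 mm (x) by 84 mm (y), with two square compartments of 76 mm side: the one centred at x = -40 mm, y = 0 has a round white pad (60 mm across) on its floor, the one at x = +40 mm, y = 0 is plain. Floor top 4 mm, wall tops 12 mm above the bench, walls 4 mm thick. Fixed. Origin: centre of underside; x along the long side, z up.
- tray_red: Red kit tray, 164 (x) by 142 mm (y). Compartments: a 76 mm square at x -40, y +29 mm with a round white pad (60 mm across) on its floor; a plain 76 mm square at x +40, y +29 mm; a long one, 156 by 54 mm, length along x, at x 0, y -40 mm (centres). Floor top 4 mm, wall tops 12 mm above the bench, walls 4 mm thick. Fixed. Origin: centre of underside; x along the long side, z up.
Not all that is in view belongs to the job. Several things have the shape of the tray_blue; the one meant has the colours described above.

How it is judged (in metres and radians):
On the way, in this order (a step that is already met when the one before it is completed fails the run):
1. the blue kit is complete and released, and nothing of the red kit is at the red tray yet (x of jar_yellow_mid in the frame of tray_blue between -0.062 and -0.018 m and y of jar_yellow_mid in the frame of tray_blue between -0.022 and 0.022 m and z of jar_yellow_mid in the frame of tray_blue between 0.033 and 0.043 m and angle between each of jar_yellow_mid, amber_black_mid's own z axis and vertical below 0.12 rad and x of amber_black_mid in the frame of tray_blue between 0.018 and 0.062 m and y of amber_black_mid in the frame of tray_blue between -0.022 and 0.022 m and z of amber_black_mid in the frame of tray_blue between 0.039 and 0.049 m and contact force between the fingers and jar_yellow below 0.05 N and linear speed of each of jar_yellow, amber_black below 0.02 m/s and contact force between the fingers and amber_black below 0.05 N and horizontal distance between each of jar_green_mid, white_blue_mid, slide_box_mid and tray_red above 0.11 m), for 0.2 s.
2. the red kit is complete and released (x of jar_green_mid in the frame of tray_red between -0.062 and -0.018 m and y of jar_green_mid in the frame of tray_red between 0.007 and 0.051 m and z of jar_green_mid in the frame of tray_red between 0.033 and 0.043 m and angle between each of jar_green_mid, white_blue_mid, slide_box_mid's own z axis and vertical below 0.12 rad and x of white_blue_mid in the frame of tray_red between 0.018 and 0.062 m and y of white_blue_mid in the frame of tray_red between 0.007 and 0.051 m and z of white_blue_mid in the frame of tray_red between 0.036 and 0.046 m and x of slide_box_mid in the frame of tray_red between -0.042 and 0.042 m and y of slide_box_mid in the frame of tray_red between -0.054 and -0.026 m and z of slide_box_mid in the frame of tray_red between 0.029 and 0.039 m and contact force between the fingers and jar_green below 0.05 N and linear speed of each of jar_green, white_blue, slide_box below 0.02 m/s and contact force between the fingers and white_blue below 0.05 N and contact force between the fingers and slide_box below 0.05 N), for 0.2 s.
At the end, for the whole second after the job is handed in: All five things stand in the compartments named in the goal, centres within 22 mm of the compartment centre in x and y (slide box 42 mm along, 14 mm across), at standing height within 5 mm, upright within 0.12 rad, released and at rest (all of step 2 and x of jar_yellow_mid in the frame of tray_blue between -0.062 and -0.018 m and y of jar_yellow_mid in the frame of tray_blue between -0.022 and 0.022 m and z of jar_yellow_mid in the frame of tray_blue between 0.033 and 0.043 m and angle between each of jar_yellow_mid, amber_black_mid's own z axis and vertical below 0.12 rad and x of amber_black_mid in the frame of tray_blue between 0.018 and 0.062 m and y of amber_black_mid in the frame of tray_blue between -0.022 and 0.022 m and z of amber_black_mid in the frame of tray_blue between 0.039 and 0.049 m and contact force between the fingers and jar_yellow below 0.05 N and linear speed of each of jar_yellow, amber_black below 0.02 m/s and contact force between the fingers and amber_black below 0.05 N); the robot touches nothing.
It fails at once if stock that belongs to neither kit is shifted by more than 30 mm or knocked over (distance of any of jar_white_mid, amber_red_mid, white_orange_mid from where it was at the start of the episode above 0.03 m or angle between any of jar_white_mid, amber_red_mid, white_orange_mid's own z axis and vertical above 0.5 rad).
It fails at once if a kit thing is dropped (falls freely faster than 0.85 m/s, about 35 mm of fall) ((linear speed of jar_yellow above 0.85 m/s and contact force between the fingers and jar_yellow below 0.01 N) or (linear speed of amber_black above 0.85 m/s and contact force between the fingers and amber_black below 0.01 N) or (linear speed of jar_green above 0.85 m/s and contact force between the fingers and jar_green below 0.01 N) or (linear speed of white_blue above 0.85 m/s and contact force between the fingers and white_blue below 0.01 N) or (linear speed of slide_box above 0.85 m/s and contact force between the fingers and slide_box below 0.01 N)).
It also fails if it takes over 128 s, if anything falls off the work surface, if the arm or the gripper's body presses on something with over 40 N, if the wrist force passes 120 N, or if a joint passes its speed limit or range.

ROBOT

A 6-joint arm with a two-finger parallel gripper is mounted at the origin on the work surface. World frame = base frame: x ahead of the robot, y to its left, z up, the work surface at z = 0. Lengths are in mm, angles in rad, forces in N, time in s.
With the tool pointing down it reaches from about 400 to 925 mm from the base axis. Payload 12.5 kg.
Tool frame: the origin (TCP) lies at the very end of the fingers, on their centre line; the grasp point (between the pads) lies 19 mm behind it; z points along the fingers, y is the direction in which the jaws open and shut (so a half turn about z gives the same grasp; the last joint's range is limited). The gripper opens to 95 mm and grips with 3 to 60 N. Pads are 20 mm wide; open, the fingers measure 119 mm over their backs; the gripper's body (75 mm by 180 mm) begins 59 mm behind the grasp point.
Start: joints at [1.006, 0.491, 1.559, -0, 1.092, -0.106], TCP at [276.782, 560.391, 214.661] pointing down, gripper open.
Joint ranges: [-3.1, 3.1], [-0.84, 2.19], [0.05, 2.79], [-1.13, 4.28], [0.06, 2.93], [-2.69, 2.69]. Speed limits (rad/s): [2.22, 2.22, 2.79, 3.14, 3.14, 3.14].

INTERFACE

Orientations are given as [roll, pitch, yaw] about the fixed x, y, z axes, in that order (R = Rz(yaw) Ry(pitch) Rx(roll)).
In Python, from cell import env, read_camera, get_calibration gives the robot as it stands.
- The arm moves only by the tool arm_command, never from a script. Its argument "targets" is a list of rows, each a list of 3 entries, a list of its own where there are three numbers: the turn, a rotation vector about the tool's x, y, z in rad, then the shift along the tool's x, y, z in m, then the closure in counts, from 0 (fully open) to 255 (shut). In form: [[[rx, ry, rz], [tx, ty, tz], fingers], ...]. A call has 1 to 8 rows; each row is the pose to reach, as a shift and turn from the pose commanded when the call began, along the tool's axes at that moment; what a row does not reach only later rows make up. A row lasts 1/10 s, in which the tool goes at most 50 mm and 8.59 degrees, less where a joint would pass 70% of its speed; a pose out of reach is approached as far as the arm can. A call with a gripper value outside its range is refused whole. The fingers move at their own pace and stop on an object; the grip force is fixed at half the most. Time passes only in rows, so rows that repeat a pose let the fingers close. It gives the time, the measured TCP pose, the force and the opening at its end, in the units of the state.
- env.state(): the state, without advancing time (a new reading comes with each control period).
- read_camera(name): name is "scene" or "side" or "wrist"; returns (picture, depth): 480x640x3 uint8, blue, green, red; 480x640 float32, mm along the optical axis (not along the pixel's ray), 0 where there is no reading.
- get_calibration(name): a dict with "vfov" (degrees; the focal length in pixels is half the picture's height over the tangent of half this angle, whatever the lens; pixels are square), "cx", "cy" (the principal point, pixels), "world_from_camera" (4x4, takes a point from camera to world coordinates). Camera axes: x right, y down, z forward; pixel columns grow to the right and rows downward; lengths in mm; the calibration is good to about 2 mm. A picture is of the moment at which its call begins: read the wrist's pose just before it. get_calibration takes no time and is no camera call; for the wrist camera it gives the pose at the moment of the call.
- env.job_done(): hands the job in, once; it reports no verdict.
The state is a dict: "t": time; "joints": joint angles; "qvel": joint speeds; "tau": joint torques, N m; "eef_pos": TCP position; "tcp_rot": TCP orientation; "ft_force": force on the tool from outside, world axes, zero at the start; "moment": the same for the moment, N m; "opening": opening from 0.0 (shut) to 1.0 (fully open).
Only numpy, scipy, OpenCV 4.12 (cv2) and the standard library are available. Lean on these libraries where they do the work, as an engineer would, in place of code of your own. Each camera call takes 0.05 s, during which the arm holds its last target.

## Working session

There is one attempt and no reset: what is moved stays moved. The work goes in short steps, Python scripts to look and compute and a tool call to move; the robot and the scene stay as the last step left them, time stands still between calls to the robot, and variables do not carry over. Pictures are saved under pics/ and viewed, and the job is handed in when it is done.

Besides the shell and the picture viewer there is one more tool, called after "Emit:" as name([rows], argument=value, ...), one row to a line, values as JSON. arm_command: Moves the arm, as the interface text tells. Its arguments: {"type":"object","properties":{"targets":{"type":"array"}},"required":["targets"]}

```bash
ls; mkdir -p pics
python3 - <<'E'
from cell import env, read_camera, get_calibration
import cv2,numpy as np
print(env.state())
for n in ["scene","side","wrist"]:
    c=get_calibration(n); print(n,c)
    p,d=read_camera(n); cv2.imwrite(f"pics/{n}0.png",p); np.save(f"pics/{n}0.npy",d)
    import pickle; pickle.dump(c,open(f"pics/{n}0.pkl","wb"))
E
```

```text
pics
{'t': 0.0, 'joints': array([ 1.00640694e+00,  4.91563715e-01,  1.55944491e+00, -3.03851527e-05,
        1.09171229e+00, -1.05654192e-01]), 'qvel': array([ 0.00104871,  0.00106457, -0.00099461, -0.00058009, -0.00068136,
       -0.00291739]), 'tau': array([-1.82614363e-03, -6.12641287e+01, -2.58174294e+01,  6.91438140e-02,
        4.83580597e-02, -9.28591339e-05]), 'eef_pos': array([276.64339549, 560.16625253, 214.06073659]), 'tcp_rot': array([-3.14046784e+00, -9.21854834e-05,  2.68287143e+00]), 'ft_force': array([-0.43015281, -0.11107199, -0.71301516]), 'moment': array([ 0.02301283, -0.02937584,  0.01522515]), 'opening': 1.0006269898121527}
scene {'vfov': 53.39382846799958, 'cx': 315.98304803228154, 'cy': 235.4027992960118, 'world_from_camera': array([[-2.35790905e-01,  6.79872225e-01, -6.94389233e-01,
         1.24577659e+03],
       [ 9.71643234e-01,  1.51942663e-01, -1.81170783e-01,
         9.97667241e+01],
       [-1.76656342e-02, -7.17417023e-01, -6.96419945e-01,
         8.28870992e+02],
       [ 0.00000000e+00,  0.00000000e+00,  0.00000000e+00,
         1.00000000e+00]])}
[... 195 characters left out ...]
   [-4.73048609e-01, -6.50711746e-01,  5.93969054e-01,
        -7.78465743e+02],
       [-3.07278816e-03, -6.72948260e-01, -7.39683174e-01,
         9.34487758e+02],
       [ 0.00000000e+00,  0.00000000e+00,  0.00000000e+00,
         1.00000000e+00]])}
wrist {'vfov': 58.46139343081602, 'cx': 322.65267115076585, 'cy': 236.4163038276927, 'world_from_camera': array([[ 4.42669942e-01,  8.71468129e-01,  2.11155448e-01,
         2.16744604e+02],
       [ 8.96683961e-01, -4.29933565e-01, -1.05427719e-01,
         5.89847577e+02],
       [-1.09408258e-03,  2.36009386e-01, -9.71750160e-01,
         3.84305865e+02],
       [ 0.00000000e+00,  0.00000000e+00,  0.00000000e+00,
         1.00000000e+00]])}
```

View pics/scene0.png

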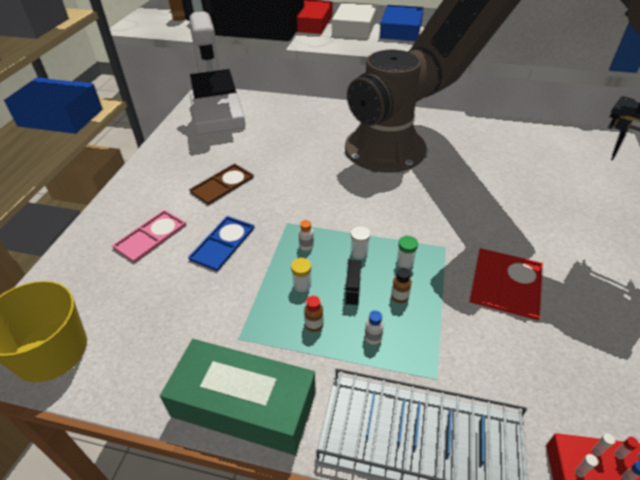

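View pics/side0.png

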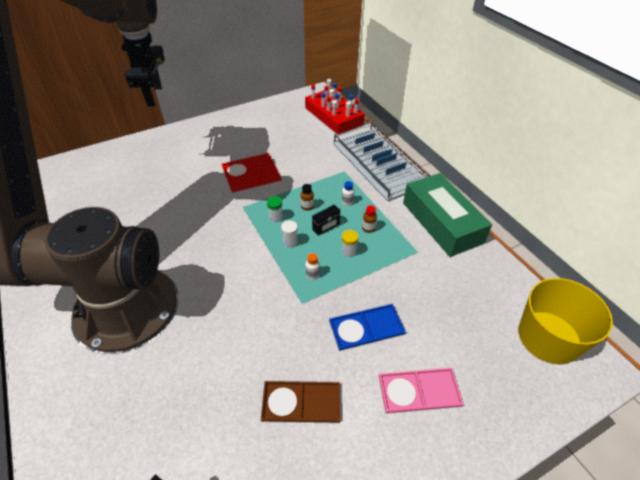

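View pics/wrist0.png

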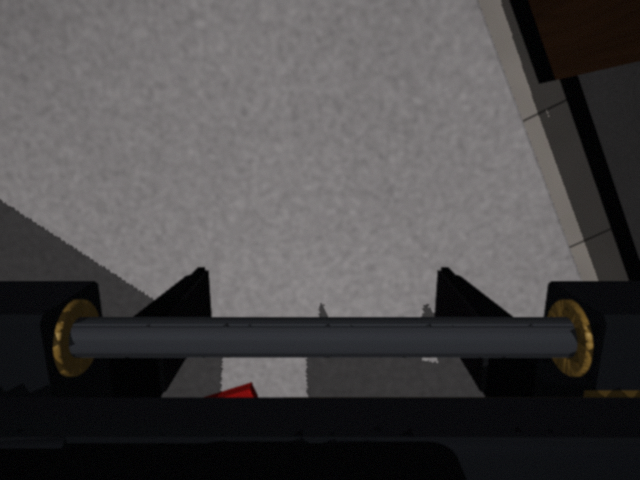

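The scene picture shows these candidates:
- **Trays:** blue (222,243), pink (150,236) and brown (222,183) share a shape. The red tray is at (507,283).
- **Jars:** yellow (301,273), green (407,252), white (360,243).
- **Bottles:** black-cap amber (402,286), red-cap amber (313,315), blue-cap white (374,328), orange-cap white (306,236).
- **Slide box:** (353,281).

I choose by colour: the blue tray, and the yellow, black, green and blue caps. Next I'll measure from the depth data and check in crops.

```bash
cat > h.py <<'E'
import numpy as np,cv2,pickle
def f(c): return 240/np.tan(np.radians(c["vfov"])/2)
def cloud(p,d,c):
    F=f(c); v,u=np.mgrid[0:480,0:640]
    P=np.stack([(u-c["cx"])/F*d,(v-c["cy"])/F*d,d],-1)
    M=c["world_from_camera"]; W=P@M[:3,:3].T+M[:3,3]
    W[d<=0]=np.nan
    return W
def load(n):
    p=cv2.imread(f"pics/{n}.png"); d=np.load(f"pics/{n}.npy"); c=pickle.load(open(f"pics/{n}.pkl","rb"))
    return p,d,c
E
python3 - <<'E'
from h import *
for n in ["scene0","side0"]:
    p,d,c=load(n); W=cloud(p,d,c)
    tb=W[(W[...,0]>450)&(W[...,0]<800)&(abs(W[...,1])<300)]
    print(n,np.nanmedian(tb[:,2]), [np.nanpercentile(tb[:,2],q) for q in(5,25,75,95)])
    # ortho 1px=1mm; x 300..900 -> up, y -350..450
    img=np.zeros((600,800,3),np.uint8); hm=np.full((600,800),-1e3)
    X,Y,Z=W[...,0].ravel(),W[...,1].ravel(),W[...,2].ravel(); C=p.reshape(-1,3)
    ok=np.isfinite(X)&(X>300)&(X<900)&(Y>-350)&(Y<450)&(Z<150)
    for i in np.argsort(np.where(ok,Z,-999)):
        if not ok[i]: continue
        r=int(900-X[i]); q=int(450-Y[i]); img[max(r-1,0):r+2,max(q-1,0):q+2]=C[i]
    cv2.imwrite(f"pics/ortho_{n}.png",img)
    # objects above 25mm
    m=(W[...,2]>48)&(W[...,2]<110)&(W[...,0]>300)&(W[...,0]<900)&(W[...,1]>-350)&(W[...,1]<350)
    k,l,s,ce=cv2.connectedComponentsWithStats(m.astype(np.uint8))
    for i in range(1,k):
        if s[i,4]<30: continue
        w=W[l==i]; print(s[i,4],ce[i].round(),w.min(0).round(),w.max(0).round(),np.median(p[l==i],0))
E
```

```text
scene0 0.9755230870097193 [np.float64(-1.9531954301276073), np.float64(-0.2834061759364772), np.float64(2.5981891869869855), np.float64(57.223970015170835)]
183 [305. 228.] [ 447. -149.   48.] [ 478. -116.   77.] [ 79. 123. 141.]
294 [360. 235.] [436. -24.  48.] [480.  19.  71.] [218. 227. 230.]
305 [407. 245.] [441.  86.  48.] [486. 129.  72.] [ 86. 160.  64.]
334 [300. 268.] [ 560. -131.   48.] [606. -88.  72.] [ 56. 188. 214.]
452 [353. 275.] [532. -16.  48.] [616.  24.  65.] [50. 49. 48.]
315 [402. 279.] [554.  87.  48.] [588. 126.  83.] [33. 49. 52.]
348 [313. 307.] [666. -78.  48.] [701. -39.  84.] [ 35.  55. 103.]
271 [374. 321.] [670.  49.  48.] [701.  83.  78.] [141. 109.  75.]
5623 [244. 374.] [ 815. -261.   48.] [900. -18.  85.] [ 97. 131.  74.]
93 [370. 410.] [833.  86.  49.] [900.  90.  61.] [181. 153. 123.]
104 [401. 418.] [833. 138.  49.] [900. 142.  62.] [160.5 133.  100.5]
111 [417. 421.] [833. 164.  48.] [899. 168.  62.] [149. 122.  89.]
137 [449. 428.] [833. 215.  48.] [899. 220.  62.] [136. 109.  75.]
152 [482. 435.] [831. 267.  48.] [899. 272.  61.] [123.  97.  6
[... 399 characters left out ...]
61.] [77. 54. 30.]
60 [395. 167.] [832.  85.  48.] [899.  96.  60.] [76.5 57.  35.5]
2417 [443. 212.] [ 810. -260.   48.] [900. -13.  86.] [ 83. 121.  49.]
114 [348. 188.] [666.  53.  48.] [698.  81.  77.] [175.  98.  50.]
164 [307. 192.] [545.  87.  49.] [586. 123.  85.] [20.  47.5 65. ]
188 [274. 204.] [440.  87.  48.] [483. 131.  73.] [ 52. 143.  12.]
291 [326. 214.] [532. -15.  48.] [614.  24.  65.] [23. 20. 19.]
179 [370. 214.] [660. -78.  48.] [696. -40.  84.] [ 12.  46. 133.]
216 [289. 229.] [433. -23.  48.] [477.  21.  73.] [217.  223.  224.5]
227 [350. 238.] [ 560. -132.   48.] [604. -86.  72.] [  0. 184. 210.]
163 [312. 262.] [ 440. -148.   48.] [ 473. -117.   77.] [ 72. 113. 203.]
```

Run:
```python
from h import *
a=cv2.imread("pics/ortho_scene0.png"); b=cv2.imread("pics/ortho_side0.png")
p=cv2.imread("pics/scene0.png")[200:370,180:560]; cv2.imwrite("pics/crop0.png",cv2.resize(p,None,fx=2.1,fy=2.1,interpolation=cv2.INTER_CUBIC))
```

```text
(no output)
```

View pics/ortho_scene0.png

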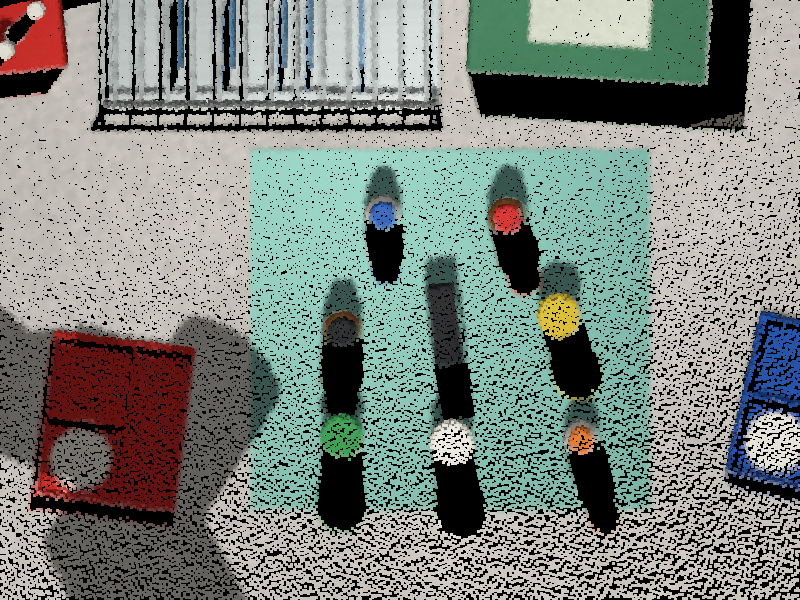

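View pics/ortho_side0.png

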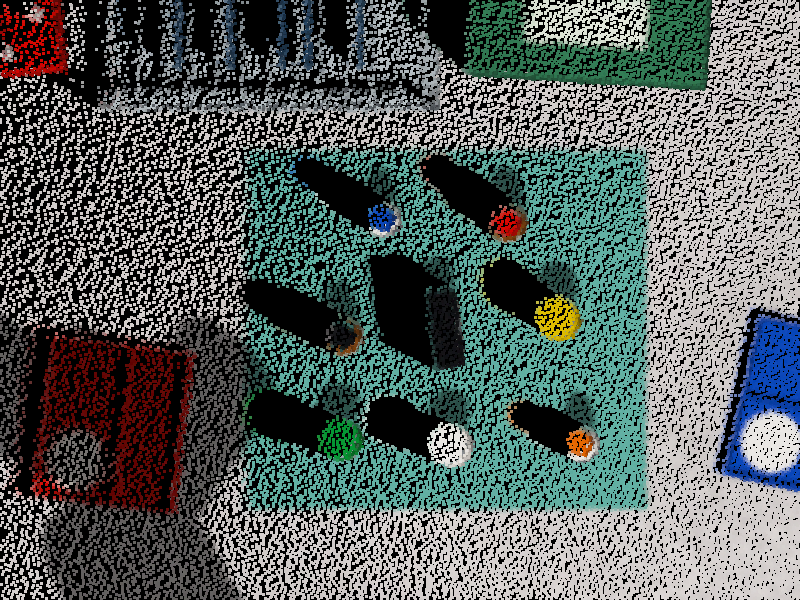

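View pics/crop0.png

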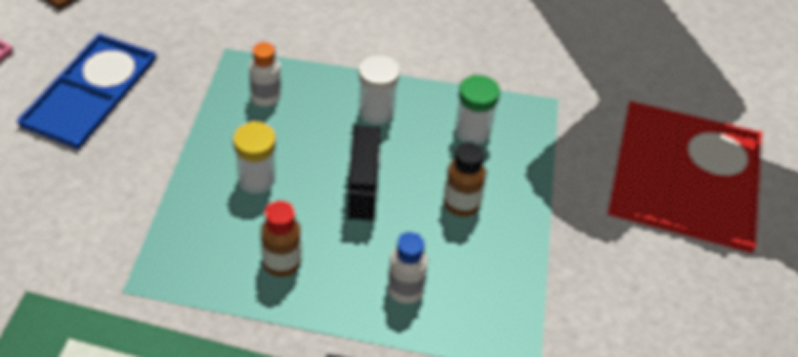

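The crop confirms the choice. Yellow lid is at crop (255,140), green lid (478,95), black cap (468,160), blue cap (408,245), slide box (363,170). The blue tray has its pad at (108,68), and the red tray's pad is at (718,152). Next I'll fit the poses.

Run:
```python
from h import *
def circ(Q):
    A=np.c_[2*Q,np.ones(len(Q))]; s=np.linalg.lstsq(A,(Q**2).sum(1),rcond=None)[0]; return s[:2],np.sqrt(s[2]+s[0]**2+s[1]**2)
reg=dict(yellow=(582,-110,68),green=(462,108,68),black=(571,107,80),blue=(686,67,74),white=(457,-2,68),redc=(681,-58,80),orange=(460,-132,74))
for n in ["scene0","side0"]:
    p,d,c=load(n); W=cloud(p,d,c); hsv=cv2.cvtColor(p,cv2.COLOR_BGR2HSV); H,S,V=[hsv[...,i].astype(int) for i in range(3)]
    X,Y,Z=W[...,0],W[...,1],W[...,2]
    for k,(x,y,z) in reg.items():
        m=(np.hypot(X-x,Y-y)<40)&(abs(Z-z)<5)   # top face
        Q=W[m][:,:2]; (cx,cy),(w,h),a=cv2.minAreaRect(Q.astype(np.float32)); (ex,ey),r=cv2.minEnclosingCircle(Q.astype(np.float32))
        print(n,k,m.sum(),"rect",round(cx,1),round(cy,1),"enc",round(ex,1),round(ey,1),round(r,1),"mean",Q.mean(0).round(1), "z",np.median(Z[m]).round(1))
    m=(abs(X-574)<60)&(abs(Y-4)<35)&(abs(Z-60)<4)
    print("box",cv2.minAreaRect(W[m][:,:2].astype(np.float32)))
    m=(H>100)&(H<130)&(S>120)&(X>350)&(X<650)&(Y>-500)&(Y<-240)&(Z<30)&(Z>-5)
    m2=m
    k,l,s,ce=cv2.connectedComponentsWithStats(m.astype(np.uint8)); i=1+s[1:,4].argmax()
    hull=cv2.convexHull(W[l==i][:,:2].astype(np.float32)); print("blue tray",cv2.minAreaRect(hull), len(W[l==i]))
    m=((H<8)|(H>172))&(S>120)&(X>350)&(X<650)&(Y>220)&(Y<480)&(Z<30)&(Z>-5)
    k,l,s,ce=cv2.connectedComponentsWithStats(m.astype(np.uint8)); i=1+s[1:,4].argmax()
    print("red tray",cv2.minAreaRect(W[l==i][:,:2].astype(np.float32)),s[i,4])
    for nm,(x,y) in dict(blue=(460,-323),red=(443,370)).items():
        m=(np.hypot(X-x,Y-y)<60)&(S<60)&(Z>-5)&(Z<12)&(V>70)
        k,l,s,ce=cv2.connectedComponentsWithStats(m.astype(np.uint8))
        for i in range(1,k):
            if s[i,4]>100: print("pad",nm,s[i,4],cv2.minAreaRect(W[l==i][:,:2].astype(np.float32)),np.median(Z[l==i]))
```

```text
scene0 yellow 259 rect 583.9 -109.0 enc 583.5 -108.6 23.1 mean [ 584.9 -109.3] z 67.8
scene0 green 233 rect 463.2 107.5 enc 462.6 108.4 23.2 mean [464.6 107.7] z 67.7
scene0 black 130 rect 568.2 106.8 enc 567.5 107.5 15.4 mean [568.6 107.2] z 79.6
scene0 blue 128 rect 683.7 66.2 enc 683.6 66.0 14.4 mean [685.2  66.7] z 73.6
scene0 white 213 rect 457.1 -1.4 enc 456.8 -2.0 23.2 mean [458.   -2.1] z 67.7
scene0 redc 146 rect 680.3 -57.8 enc 681.0 -58.0 15.0 mean [682.  -57.7] z 79.4
scene0 orange 79 rect 459.1 -132.0 enc 459.2 -132.2 13.5 mean [ 460.2 -131.7] z 73.2
box ((574.331298828125, 3.7632293701171875), (81.46372985839844, 29.81940460205078), 7.484470367431641)
blue tray ((498.8958435058594, -333.8692626953125), (84.99308776855469, 166.5709228515625), 77.07826232910156) 1290
red tray ((477.7542724609375, 335.3085021972656), (141.61415100097656, 167.520751953125), 82.93148040771484) 3338
pad blue 331 ((455.6164855957031, -325.5796203613281), (61.10061264038086, 57.70768737792969), 21.771068572998047) 3.9534473854034786
pad blue 170 ((469.33184814453125, -276.28704833984375), (23.2
[... 927 characters left out ...]
08575439453), (81.51397705078125, 32.98776626586914), 9.147809028625488)
blue tray ((496.16851806640625, -332.0297546386719), (86.76802825927734, 165.5293426513672), 77.11194610595703) 1686
red tray ((477.52313232421875, 346.6519775390625), (169.28573608398438, 164.71910095214844), 82.6547622680664) 1335
pad blue 441 ((457.74566650390625, -321.8555908203125), (60.7699089050293, 58.56105422973633), 76.19791412353516) 4.267178982320047
pad blue 353 ((434.24298095703125, -340.4502258300781), (57.0351676940918, 118.53853607177734), 33.4904899597168) -0.041260471953251
pad red 139 ((440.7086181640625, 376.089599609375), (51.38651657104492, 53.219581604003906), 10.11447811126709) 5.596223290404282
```

```bash
cat > go.py <<'E'
import sys,numpy as np
from cell import env
from scipy.spatial.transform import Rotation as R
# usage: go.py x y z yaw
x,y,z,yaw=map(float,sys.argv[1:5])
s=env.state(); Rt=R.from_euler('xyz',s["tcp_rot"]); 
G=R.from_euler('xyz',[np.pi,0,yaw])
print("t",s["t"].__round__(2),"pos",s["eef_pos"].round(1),"rot",s["tcp_rot"].round(4),"op",round(s["opening"],3),"F",s["ft_force"].round(1),"j",s["joints"].round(2))
d=Rt.inv().apply(np.array([x,y,z])-s["eef_pos"])/1000
print("turn",(Rt.inv()*G).as_rotvec().round(4),"shift",d.round(4),"dist",np.linalg.norm(d).round(3))
E
python3 go.py 582.5 -108.5 160 2.917
```

```text
t 0.15 pos [276.7 560.2 214.2] rot [-3.1408e+00 -1.0000e-04  2.6828e+00] op 1.002 F [-0.1 -0.  -0.6] j [ 1.01  0.49  1.56  0.    1.09 -0.11]
turn [-8.000e-04 -2.000e-04 -2.342e-01] shift [-0.5704 -0.4641  0.0545] dist 0.737
```

Emit:
arm_command([
  [[0, 0, -0.234], [-0.57, -0.464, 0.04], 0],
  [[0, 0, -0.234], [-0.57, -0.464, 0.04], 0],
  [[0, 0, -0.234], [-0.57, -0.464, 0.04], 0],
  [[0, 0, -0.234], [-0.57, -0.464, 0.04], 0],
  [[0, 0, -0.234], [-0.57, -0.464, 0.04], 0],
  [[0, 0, -0.234], [-0.57, -0.464, 0.04], 0],
  [[0, 0, -0.234], [-0.57, -0.464, 0.04], 0],
  [[0, 0, -0.234], [-0.57, -0.464, 0.04], 0],
])

```text
t: 0.95
eef_pos: [443.2, 195.4, 192.9]
tcp_rot: [3.141, 0.0, 2.917]
ft_force: [0.8, 0.8, -0.4]
opening: 0.999
```

```bash
python3 go.py 582.5 -108.5 160 2.917
```

```text
t 0.95 pos [443.2 195.4 192.9] rot [3.1414e+00 2.0000e-04 2.9170e+00] op 0.999 F [ 0.8  0.8 -0.4] j [ 0.28  0.32  1.92  0.    0.9  -1.07]
turn [ 0.0002  0.0002 -0.    ] shift [-0.2035 -0.2652  0.0328] dist 0.336
```

Emit:
arm_command([
  [[0, 0, 0], [-0.203, -0.265, 0.033], 0],
  [[0, 0, 0], [-0.203, -0.265, 0.033], 0],
  [[0, 0, 0], [-0.203, -0.265, 0.033], 0],
  [[0, 0, 0], [-0.203, -0.265, 0.033], 0],
  [[0, 0, 0], [-0.203, -0.265, 0.033], 0],
  [[0, 0, 0], [-0.203, -0.265, 0.033], 0],
  [[0, 0, 0], [-0.203, -0.265, 0.033], 0],
  [[0, 0, 0], [-0.203, -0.265, 0.033], 0],
])

```text
t: 1.75
eef_pos: [582.7, -110.1, 158.8]
tcp_rot: [-3.141, -0.0, 2.913]
ft_force: [-0.4, 0.5, 0.5]
opening: 1.001
```

```bash
python3 go.py 582.5 -108.5 36 2.917
python3 - <<'E'
from cell import *
import cv2,numpy as np,pickle
c=get_calibration("wrist");p,d=read_camera("wrist");cv2.imwrite("pics/w1.png",p);np.save("pics/w1.npy",d);pickle.dump(c,open("pics/w1.pkl","wb"))
E
```

```text
t 1.75 pos [ 582.7 -110.1  158.8] rot [-3.1413e+00 -1.0000e-04  2.9131e+00] op 1.001 F [-0.4  0.5  0.5] j [-0.3   0.51  1.7  -0.    0.93 -1.64]
turn [-0.0003 -0.0001 -0.0039] shift [0.0005 0.0016 0.1228] dist 0.123
```

View pics/w1.png

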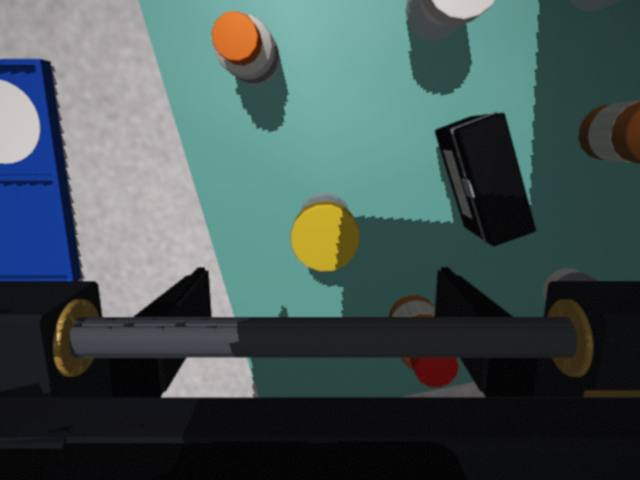

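The wrist view has the yellow lid at (325,236), midway between the fingers. The red cap is at (437,365) and clear of them. I'll measure the lid, slide box and blue tray here.

Run:
```python
from h import *
p,d,c=load("w1"); W=cloud(p,d,c)
X,Y,Z=W[...,0],W[...,1],W[...,2]
m=(np.hypot(X-582,Y+109)<35)&(abs(Z-68)<5); print(m.sum(),cv2.minAreaRect(W[m][:,:2].astype(np.float32)),np.median(Z[m]))
m=(abs(X-574)<60)&(abs(Y-5)<35)&(abs(Z-60)<4); print(cv2.minAreaRect(W[m][:,:2].astype(np.float32)),np.median(Z[m]))
m=(np.hypot(X-457,Y+324)<35)&(abs(Z-4)<5)&(p.min(2)>150); print(m.sum(),W[m].min(0),W[m].max(0))
```

```text
3648 ((580.5196533203125, -108.62108612060547), (42.750118255615234, 42.99848937988281), 77.96968841552734) 68.05720135473771
((571.8499145507812, 5.276971817016602), (80.20083618164062, 30.770774841308594), 7.7657060623168945) 60.05124356670095
2541 [ 429.82610789 -334.67016158    2.00641456] [ 486.18466519 -294.33387205    7.08097445]
```

Emit:
arm_command([
  [[0, 0, 0], [0.001, 0.001, 0.04], 0],
  [[0, 0, 0], [0.001, 0.001, 0.075], 0],
  [[0, 0, 0], [0.001, 0.001, 0.1], 0],
  [[0, 0, 0], [0.001, 0.001, 0.115], 0],
  [[0, 0, 0], [0.001, 0.001, 0.121], 0],
  [[0, 0, 0], [0.001, 0.001, 0.121], 120],
  [[0, 0, 0], [0.001, 0.001, 0.121], 255],
  [[0, 0, 0], [0.001, 0.001, 0.121], 255],
])

```text
t: 2.6
eef_pos: [581.3, -105.0, 39.9]
tcp_rot: [3.142, 0.002, 2.917]
ft_force: [0.3, 0.3, -0.4]
opening: 0.804
```

Emit:
arm_command([
  [[0, 0, 0], [0, 0, 0], 255],
  [[0, 0, 0], [0, 0, 0], 255],
  [[0, 0, 0], [0, 0, 0], 255],
  [[0, 0, 0], [0, 0, 0], 255],
  [[0, 0, 0], [0, 0, 0], 255],
])

```text
t: 3.1
eef_pos: [580.9, -105.2, 39.0]
tcp_rot: [3.142, 0.0, 2.917]
ft_force: [-0.5, 0.2, 1.2]
opening: 0.459
```

```bash
python3 go.py 458.5 -324 41 2.917
```

```text
t 3.1 pos [ 580.9 -105.2   39. ] rot [3.1415e+00 1.0000e-04 2.9167e+00] op 0.459 F [-0.5  0.2  1.2] j [-0.29  0.67  1.8   0.    0.68 -1.64]
turn [ 0.0001  0.0001 -0.0003] shift [ 0.0705 -0.2406 -0.0021] dist 0.251
```

Emit:
arm_command([
  [[0, 0, 0], [0, 0, -0.01], 255],
  [[0, 0, 0], [0, 0, -0.03], 255],
  [[0, 0, 0], [0, 0, -0.06], 255],
  [[0, 0, 0], [0.006, -0.02, -0.085], 255],
  [[0, 0, 0], [0.015, -0.05, -0.095], 255],
  [[0, 0, 0], [0.026, -0.09, -0.095], 255],
  [[0, 0, 0], [0.038, -0.13, -0.095], 255],
  [[0, 0, 0], [0.05, -0.17, -0.09], 255],
])

```text
t: 3.9
eef_pos: [493.6, -261.0, 130.2]
tcp_rot: [-3.141, 0.002, 2.917]
ft_force: [0.6, -0.0, -0.9]
opening: 0.456
```

Emit:
arm_command([
  [[0, 0, 0], [0.01, -0.035, 0.01], 255],
  [[0, 0, 0], [0.016, -0.055, 0.02], 255],
  [[0, 0, 0], [0.02, -0.068, 0.03], 255],
  [[0, 0, 0], [0.02, -0.071, 0.04], 255],
  [[0, 0, 0], [0.02, -0.071, 0.05], 255],
  [[0, 0, 0], [0.02, -0.071, 0.05], 255],
])

```text
t: 4.5
eef_pos: [458.9, -323.2, 77.6]
tcp_rot: [3.14, -0.002, 2.918]
ft_force: [-0.3, -0.5, -0.7]
opening: 0.454
```

```bash
python3 go.py 458.5 -324 43 2.917
python3 - <<'E'
from cell import *
import cv2,numpy as np,pickle
c=get_calibration("wrist");p,d=read_camera("wrist");cv2.imwrite("pics/w2.png",p);np.save("pics/w2.npy",d);pickle.dump(c,open("pics/w2.pkl","wb"))
E
```

```text
t 4.5 pos [ 458.9 -323.2   77.6] rot [ 3.1403e+00 -1.9000e-03  2.9177e+00] op 0.454 F [-0.3 -0.5 -0.7] j [-0.73  0.58  1.85  0.    0.72 -2.08]
turn [ 0.0013 -0.0019  0.0007] shift [ 0.0002 -0.0009  0.0346] dist 0.035
```

View pics/w2.png

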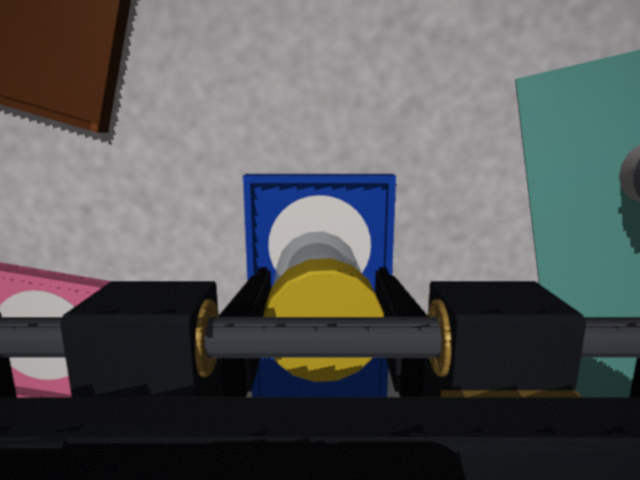

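The yellow jar hangs over the blue tray's white pad (320,240). The tray walls run parallel to the jaws and are centred, so I'll lower it.

Emit:
arm_command([
  [[0, 0, 0], [0, -0.001, 0.012], 255],
  [[0, 0, 0], [0, -0.001, 0.022], 255],
  [[0, 0, 0], [0, -0.001, 0.028], 255],
  [[0, 0, 0], [0, -0.001, 0.031], 255],
  [[0, 0, 0], [0, -0.001, 0.033], 255],
  [[0, 0, 0], [0, -0.001, 0.034], 255],
])

```text
t: 5.15
eef_pos: [458.7, -325.5, 44.8]
tcp_rot: [3.142, 0.0, 2.917]
ft_force: [-0.2, -0.7, -0.3]
opening: 0.459
```

```bash
python3 go.py 458.5 -324 43 2.917
```

```text
t 5.15 pos [ 458.7 -325.5   44.8] rot [3.1415e+00 1.0000e-04 2.9168e+00] op 0.459 F [-0.2 -0.7 -0.3] j [-0.73  0.63  1.87  0.    0.65 -2.08]
turn [ 0.0001  0.0001 -0.0002] shift [0.0006 0.0014 0.0018] dist 0.002
```

Emit:
arm_command([
  [[0, 0, 0], [0, 0, 0.001], 255],
  [[0, 0, 0], [0, 0, 0.0015], 255],
  [[0, 0, 0], [0, 0, 0.002], 255],
  [[0, 0, 0], [0, 0, 0.002], 255],
])

```text
t: 5.55
eef_pos: [458.7, -325.5, 43.0]
tcp_rot: [-3.142, 0.0, 2.917]
ft_force: [0.9, -0.4, 0.7]
opening: 0.459
```

Emit:
arm_command([
  [[0, 0, 0], [0, 0, 0.0005], 110],
  [[0, 0, 0], [0, 0, 0.0005], 80],
  [[0, 0, 0], [0, 0, 0.0005], 60],
  [[0, 0, 0], [0, 0, 0.0005], 60],
  [[0, 0, 0], [0, 0, -0.01], 40],
  [[0, 0, 0], [0, 0, -0.03], 40],
  [[0, 0, 0], [0, 0, -0.07], 20],
  [[0, 0, 0], [0, 0, -0.11], 0],
])

```text
t: 6.35
eef_pos: [458.4, -325.2, 154.5]
tcp_rot: [3.141, -0.001, 2.917]
ft_force: [0.2, -0.0, 0.6]
opening: 0.953
```

```bash
python3 go.py 567 107.5 150 2.95
python3 - <<'E'
from cell import *
import cv2,numpy as np,pickle
c=get_calibration("wrist");p,d=read_camera("wrist");cv2.imwrite("pics/w3.png",p);np.save("pics/w3.npy",d);pickle.dump(c,open("pics/w3.pkl","wb"))
from h import *
W=cloud(p,d,c);X,Y,Z=W[...,0],W[...,1],W[...,2]
m=(np.hypot(X-458,Y+324)<40)&(abs(Z-72)<6); print(m.sum(),cv2.minAreaRect(W[m][:,:2].astype(np.float32)),np.percentile(Z[m],[5,50,95]))
hsv=cv2.cvtColor(p,cv2.COLOR_BGR2HSV)
m=(hsv[...,0]>105)&(hsv[...,0]<130)&(hsv[...,1]>150)&(Z<20)&(Z>8)
print(cv2.minAreaRect(W[m][:,:2].astype(np.float32)))
E
```

```text
t 6.35 pos [ 458.4 -325.2  154.5] rot [ 3.1410e+00 -8.0000e-04  2.9168e+00] op 0.953 F [ 0.2 -0.   0.6] j [-0.73  0.47  1.78  0.    0.89 -2.08]
turn [ 0.0006 -0.0008 -0.0332] shift [-0.0094  0.446   0.0048] dist 0.446
3880 ((458.54766845703125, -328.52813720703125), (43.00956726074219, 43.20029067993164), 80.68059539794922) [70.78830592 72.06294868 73.14973975]
((495.1799011230469, -333.31689453125), (83.27368927001953, 163.8286895751953), 76.94586181640625)
```

View pics/w3.png

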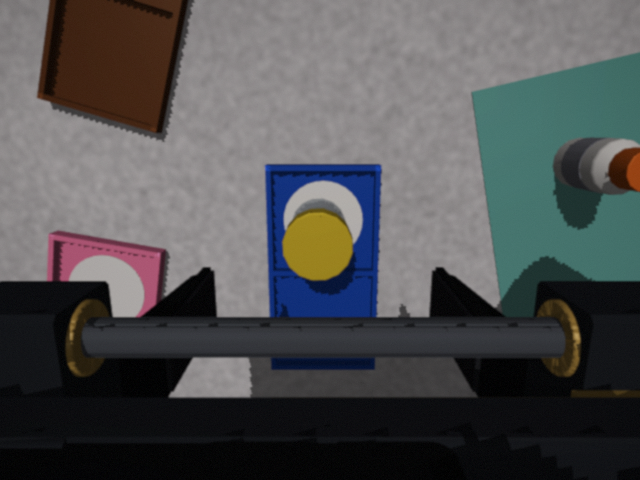

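The yellow jar stands on the pad, with its lid top at 72 mm and about 5 mm off centre, which is well within tolerance. Next is the black-capped bottle.

Emit:
arm_command([
  [[0, 0, -0.033], [-0.009, 0.446, 0.005], 0],
  [[0, 0, -0.033], [-0.009, 0.446, 0.005], 0],
  [[0, 0, -0.033], [-0.009, 0.446, 0.005], 0],
  [[0, 0, -0.033], [-0.009, 0.446, 0.005], 0],
  [[0, 0, -0.033], [-0.009, 0.446, 0.005], 0],
  [[0, 0, -0.033], [-0.009, 0.446, 0.005], 0],
  [[0, 0, -0.033], [-0.009, 0.446, 0.005], 0],
  [[0, 0, -0.033], [-0.009, 0.446, 0.005], 0],
])

```text
t: 7.2
eef_pos: [555.9, 64.7, 149.1]
tcp_rot: [3.141, 0.001, 2.95]
ft_force: [1.0, -0.9, 0.6]
opening: 0.999
```

Emit:
arm_command([
  [[0, 0, 0], [0, 0.03, 0], 0],
  [[0, 0, 0], [0, 0.045, 0], 0],
  [[0, 0, 0], [0, 0.045, 0], 0],
  [[0, 0, 0], [0, 0.045, 0], 0],
])

```text
t: 7.6
eef_pos: [564.1, 106.0, 148.6]
tcp_rot: [-3.141, 0.0, 2.95]
ft_force: [-0.1, -0.1, -0.2]
opening: 1.001
```

```bash
python3 go.py 566.5 107.5 20 2.95
cat > shot.py <<'E'
import sys
from cell import *
from h import *
n=sys.argv[1]; cam=sys.argv[2] if len(sys.argv)>2 else "wrist"
c=get_calibration(cam);p,d=read_camera(cam);cv2.imwrite(f"pics/{n}.png",p);np.save(f"pics/{n}.npy",d);pickle.dump(c,open(f"pics/{n}.pkl","wb"))
W=cloud(p,d,c)
for a in sys.argv[3:]:
    x,y,z,r=map(float,a.split(","))
    m=(np.hypot(W[...,0]-x,W[...,1]-y)<r)&(abs(W[...,2]-z)<5)
    if m.sum()<20: print(a,"none"); continue
    (cx,cy),wh,an=cv2.minAreaRect(W[m][:,:2].astype(np.float32)); print(a,"->",round(cx,1),round(cy,1),np.round(wh,1),round(an,1),"z",np.percentile(W[m][:,2],[5,50,95]).round(1))
E
python3 shot.py w4 wrist 567,107.5,80,30 462,108,68,35 573,5,60,55
```

```text
t 7.6 pos [564.1 106.  148.6] rot [-3.1415  0.      2.9498] op 1.001 F [-0.1 -0.1 -0.2] j [ 0.07  0.49  1.76 -0.    0.89 -1.31]
turn [-0.0001  0.     -0.0002] shift [-0.0021  0.002   0.1286] dist 0.129
567,107.5,80,30 -> 564.4 108.9 [28.2 28.2] 18.9 z [78.7 80.  81.1]
462,108,68,35 -> 460.2 109.4 [43.1 43. ] 48.8 z [66.8 68.1 69.3]
573,5,60,55 -> 567.1 5.1 [70.7 30.7] 7.1 z [58.2 60.  61.2]
```

View pics/w4.png

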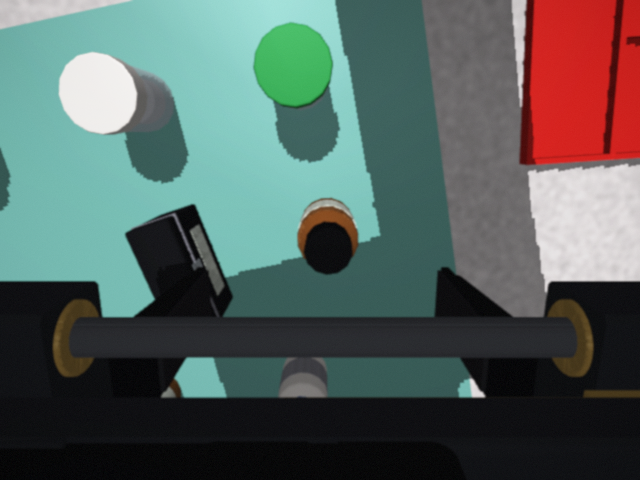

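The black cap is at (328,247), between the fingers, and the slide box at (180,260) is outside them. I'll descend and grip the body.

Emit:
arm_command([
  [[0, 0, 0], [-0.001, 0.002, 0.04], 0],
  [[0, 0, 0], [-0.001, 0.002, 0.075], 0],
  [[0, 0, 0], [-0.001, 0.002, 0.105], 0],
  [[0, 0, 0], [-0.001, 0.002, 0.12], 0],
  [[0, 0, 0], [-0.001, 0.002, 0.128], 0],
  [[0, 0, 0], [-0.001, 0.002, 0.128], 120],
  [[0, 0, 0], [-0.001, 0.002, 0.128], 255],
  [[0, 0, 0], [-0.001, 0.002, 0.128], 255],
])

```text
t: 8.45
eef_pos: [566.1, 108.3, 21.5]
tcp_rot: [3.141, 0.002, 2.949]
ft_force: [0.5, -0.0, -0.6]
opening: 0.804
```

Emit:
arm_command([
  [[0, 0, 0], [0, 0, 0], 255],
  [[0, 0, 0], [0, 0, 0], 255],
  [[0, 0, 0], [0, 0, 0], 255],
  [[0, 0, 0], [0, 0, 0], 255],
  [[0, 0, 0], [0, 0, 0], 255],
])

```text
t: 8.95
eef_pos: [565.6, 108.6, 20.5]
tcp_rot: [3.141, 0.0, 2.95]
ft_force: [0.1, -0.3, 1.2]
opening: 0.416
```

```bash
python3 go.py 534.2 -342.3 60 2.915
```

```text
t 8.95 pos [565.6 108.6  20.5] rot [3.1415e+00 1.0000e-04 2.9498e+00] op 0.416 F [ 0.1 -0.3  1.2] j [ 0.08  0.68  1.84  0.    0.62 -1.3 ]
turn [0.0001 0.0001 0.0348] shift [-0.0551 -0.4486 -0.0396] dist 0.454
```

Emit:
arm_command([
  [[0, 0, 0], [0, 0, -0.01], 255],
  [[0, 0, 0], [0, 0, -0.03], 255],
  [[0, 0, 0], [0, 0, -0.06], 255],
  [[0, 0, 0], [0, 0, -0.095], 255],
  [[0, 0, 0], [-0.002, -0.015, -0.12], 255],
  [[0, 0, 0.01], [-0.006, -0.045, -0.125], 255],
  [[0, 0, 0.02], [-0.01, -0.085, -0.125], 255],
  [[0, 0, 0.035], [-0.015, -0.125, -0.125], 255],
])

```text
t: 9.75
eef_pos: [556.2, -17.9, 146.5]
tcp_rot: [3.141, 0.001, 2.916]
ft_force: [0.7, -0.0, -1.8]
opening: 0.412
```

```bash
python3 go.py 534.2 -342.3 80 2.915
```

```text
t 9.75 pos [556.2 -17.9 146.5] rot [3.1414e+00 1.1000e-03 2.9156e+00] op 0.412 F [ 0.7 -0.  -1.8] j [-0.15  0.47  1.8   0.    0.86 -1.5 ]
turn [0.0002 0.0011 0.0006] shift [-0.0512 -0.3211  0.0665] dist 0.332
```

Emit:
arm_command([
  [[0, 0, 0], [-0.006, -0.04, 0], 255],
  [[0, 0, 0], [-0.012, -0.08, 0], 255],
  [[0, 0, 0], [-0.019, -0.12, 0], 255],
  [[0, 0, 0], [-0.026, -0.16, 0], 255],
  [[0, 0, 0], [-0.032, -0.2, 0], 255],
  [[0, 0, 0], [-0.038, -0.24, 0.01], 255],
  [[0, 0, 0], [-0.044, -0.275, 0.025], 255],
  [[0, 0, 0], [-0.048, -0.3, 0.04], 255],
])

```text
t: 10.55
eef_pos: [535.4, -322.5, 105.7]
tcp_rot: [-3.141, 0.001, 2.914]
ft_force: [-0.5, 0.9, -1.2]
opening: 0.416
```

Emit:
arm_command([
  [[0, 0, 0], [-0.002, -0.012, 0.015], 255],
  [[0, 0, 0], [-0.003, -0.018, 0.027], 255],
  [[0, 0, 0], [-0.003, -0.018, 0.027], 255],
])

```text
t: 10.85
eef_pos: [534.1, -337.7, 76.8]
tcp_rot: [3.14, -0.002, 2.915]
ft_force: [0.0, 0.4, -1.0]
opening: 0.412
```

```bash
python3 go.py 534.2 -342.3 24.5 2.915; python3 shot.py w5
```

```text
t 10.85 pos [ 534.1 -337.7   76.8] rot [ 3.1403e+00 -2.5000e-03  2.9146e+00] op 0.412 F [ 0.   0.4 -1. ] j [-0.67  0.66  1.67  0.    0.82 -2.01]
turn [ 0.0013 -0.0025 -0.0004] shift [-0.0013 -0.0046  0.0523] dist 0.053
```

View pics/w5.png

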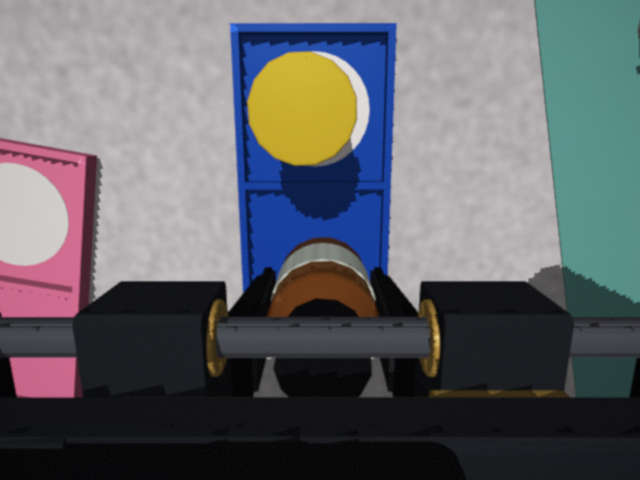

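The amber bottle (320,290) hangs over the plain blue compartment, and the yellow jar stands on its pad at (302,108). I'll lower the bottle.

Emit:
arm_command([
  [[0, 0, 0], [-0.001, -0.002, 0.015], 255],
  [[0, 0, 0], [-0.001, -0.004, 0.03], 255],
  [[0, 0, 0], [-0.001, -0.004, 0.042], 255],
  [[0, 0, 0], [-0.001, -0.004, 0.048], 255],
  [[0, 0, 0], [-0.001, -0.004, 0.05], 255],
  [[0, 0, 0], [-0.001, -0.004, 0.051], 255],
  [[0, 0, 0], [-0.001, -0.004, 0.051], 255],
])

```text
t: 11.6
eef_pos: [534.9, -342.5, 27.6]
tcp_rot: [-3.142, 0.0, 2.915]
ft_force: [-0.4, -1.1, -1.0]
opening: 0.409
```

```bash
python3 go.py 534.2 -342.3 24.5 2.915
```

```text
t 11.6 pos [ 534.9 -342.5   27.6] rot [-3.1415e+00  4.0000e-04  2.9148e+00] op 0.409 F [-0.4 -1.1 -1. ] j [-0.67  0.73  1.69  0.    0.73 -2.02]
turn [-0.0001  0.0004 -0.0002] shift [0.0008 0.     0.0031] dist 0.003
```

Emit:
arm_command([
  [[0, 0, 0], [0, 0, 0.001], 255],
  [[0, 0, 0], [0, 0, 0.002], 255],
  [[0, 0, 0], [0, 0, 0.003], 255],
  [[0, 0, 0], [0, 0, 0.0035], 255],
  [[0, 0, 0], [0, 0, 0.0035], 255],
])

```text
t: 12.1
eef_pos: [534.9, -342.5, 24.5]
tcp_rot: [-3.141, 0.001, 2.915]
ft_force: [-1.1, 1.3, 4.7]
opening: 0.413
```

Emit:
arm_command([
  [[0, 0, 0], [0, 0, 0], 120],
  [[0, 0, 0], [0, 0, 0], 90],
  [[0, 0, 0], [0, 0, 0], 60],
  [[0, 0, 0], [0, 0, 0], 50],
  [[0, 0, 0], [0, 0, -0.01], 40],
  [[0, 0, 0], [0, 0, -0.035], 40],
  [[0, 0, 0], [0, 0, -0.08], 20],
  [[0, 0, 0], [0, 0, -0.13], 0],
])

```text
t: 12.9
eef_pos: [534.2, -342.1, 155.1]
tcp_rot: [3.141, -0.002, 2.915]
ft_force: [-0.1, 0.0, 1.3]
opening: 0.955
```

```bash
python3 go.py 461 109 150 2.97; python3 shot.py w6 wrist 534,-342,84,30 458,-328,72,35
```

```text
t 12.9 pos [ 534.2 -342.1  155.1] rot [ 3.1406e+00 -1.9000e-03  2.9148e+00] op 0.955 F [-0.1  0.   1.3] j [-0.67  0.57  1.6   0.    0.98 -2.02]
turn [ 0.001  -0.0018 -0.0552] shift [0.1728 0.423  0.0058] dist 0.457
534,-342,84,30 -> 533.6 -342.3 [27.7 28.1] 74.7 z [82.8 84.1 85.2]
458,-328,72,35 -> 458.8 -328.5 [42.9 43.1] 56.7 z [70.9 72.1 73.3]
```

View pics/w6.png

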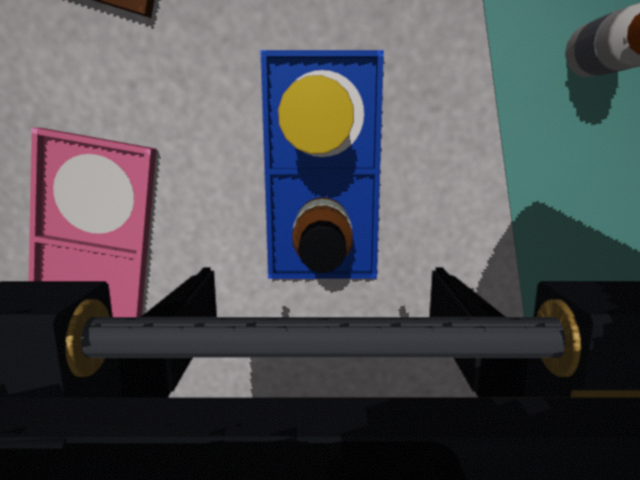

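The blue kit is complete and released: tops are at 72.1 and 84.1 mm, and both things are centred. Next is the green jar.

Emit:
arm_command([
  [[0, 0, -0.055], [0.173, 0.423, 0.005], 0],
  [[0, 0, -0.055], [0.173, 0.423, 0.005], 0],
  [[0, 0, -0.055], [0.173, 0.423, 0.005], 0],
  [[0, 0, -0.055], [0.173, 0.423, 0.005], 0],
  [[0, 0, -0.055], [0.173, 0.423, 0.005], 0],
  [[0, 0, -0.055], [0.173, 0.423, 0.005], 0],
  [[0, 0, -0.055], [0.173, 0.423, 0.005], 0],
  [[0, 0, -0.055], [0.173, 0.423, 0.005], 0],
])

```text
t: 13.75
eef_pos: [470.0, 54.1, 150.2]
tcp_rot: [3.141, 0.001, 2.969]
ft_force: [1.0, 1.5, 0.5]
opening: 1.001
```

Emit:
arm_command([
  [[0, 0, 0], [0.015, 0.035, 0], 0],
  [[0, 0, 0], [0.022, 0.052, 0], 0],
  [[0, 0, 0], [0.022, 0.052, 0], 0],
  [[0, 0, 0], [0.022, 0.052, 0], 0],
])

```text
t: 14.15
eef_pos: [457.9, 107.3, 149.9]
tcp_rot: [3.141, 0.001, 2.971]
ft_force: [0.4, -1.0, 0.5]
opening: 1.001
```

```bash
python3 go.py 461 109 38 2.97; python3 shot.py w7 wrist 461,109,68,35
```

```text
t 14.15 pos [457.9 107.3 149.9] rot [3.1414e+00 8.0000e-04 2.9708e+00] op 1.001 F [ 0.4 -1.   0.5] j [ 0.09  0.36  2.   -0.    0.78 -1.31]
turn [0.0002 0.0008 0.0008] shift [-0.0027  0.0022  0.1119] dist 0.112
461,109,68,35 -> 459.9 109.4 [42.9 43. ] 49.5 z [66.9 68.  69.1]
```

View pics/w7.png

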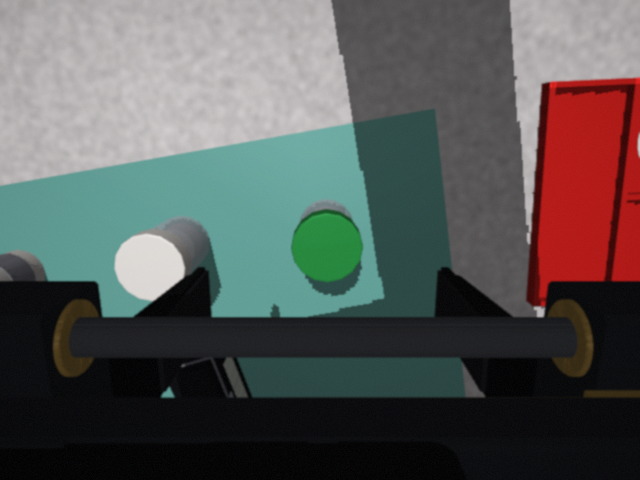

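The green lid is at (327,246), centred. The white jar at (152,265) is outside the fingers, so I'll descend.

Emit:
arm_command([
  [[0, 0, 0], [-0.002, 0.002, 0.04], 0],
  [[0, 0, 0], [-0.002, 0.002, 0.075], 0],
  [[0, 0, 0], [-0.002, 0.002, 0.1], 0],
  [[0, 0, 0], [-0.002, 0.002, 0.112], 0],
  [[0, 0, 0], [-0.002, 0.002, 0.112], 0],
  [[0, 0, 0], [-0.002, 0.002, 0.112], 120],
  [[0, 0, 0], [-0.002, 0.002, 0.112], 255],
  [[0, 0, 0], [-0.002, 0.002, 0.112], 255],
])

```text
t: 15.0
eef_pos: [460.5, 108.8, 38.4]
tcp_rot: [3.141, 0.002, 2.969]
ft_force: [0.1, 0.2, 0.2]
opening: 0.807
```

Emit:
arm_command([
  [[0, 0, 0], [0, 0, 0], 255],
  [[0, 0, 0], [0, 0, 0], 255],
  [[0, 0, 0], [0, 0, 0], 255],
  [[0, 0, 0], [0, 0, 0], 255],
  [[0, 0, 0], [0, 0, 0], 255],
])

```text
t: 15.5
eef_pos: [460.1, 109.0, 37.6]
tcp_rot: [3.141, 0.0, 2.97]
ft_force: [-0.0, -0.3, 1.4]
opening: 0.457
```

```bash
python3 go.py 441.8 370.5 140 3.018
```

```text
t 15.5 pos [460.1 109.   37.6] rot [3.1415e+00 2.0000e-04 2.9699e+00] op 0.457 F [-0.  -0.3  1.4] j [ 0.09  0.56  2.09  0.    0.49 -1.31]
turn [ 0.0001  0.0002 -0.0481] shift [ 0.0627  0.2545 -0.1024] dist 0.281
```

Emit:
arm_command([
  [[0, 0, 0], [0, 0, -0.01], 255],
  [[0, 0, 0], [0, 0, -0.03], 255],
  [[0, 0, 0], [0, 0, -0.06], 255],
  [[0, 0, -0.01], [0.005, 0.02, -0.085], 255],
  [[0, 0, -0.02], [0.013, 0.055, -0.1], 255],
  [[0, 0, -0.03], [0.023, 0.095, -0.1], 255],
  [[0, 0, -0.04], [0.033, 0.135, -0.1], 255],
  [[0, 0, -0.048], [0.043, 0.175, -0.1], 255],
])

```text
t: 16.3
eef_pos: [447.1, 290.3, 138.5]
tcp_rot: [3.141, 0.001, 3.018]
ft_force: [0.1, -0.7, -0.1]
opening: 0.456
```

Emit:
arm_command([
  [[0, 0, 0], [0.009, 0.035, 0], 255],
  [[0, 0, 0], [0.015, 0.06, 0.01], 255],
  [[0, 0, 0], [0.017, 0.075, 0.025], 255],
  [[0, 0, 0], [0.017, 0.075, 0.035], 255],
  [[0, 0, 0], [0.017, 0.075, 0.035], 255],
])

```text
t: 16.8
eef_pos: [439.2, 364.6, 101.6]
tcp_rot: [-3.14, -0.002, 3.018]
ft_force: [0.4, -0.1, -0.6]
opening: 0.457
```

```bash
python3 go.py 441.8 370.5 42 3.018; python3 shot.py w8 wrist
python3 - <<'E'
from h import *
p,d,c=load("w8");W=cloud(p,d,c);Z=W[...,2]
hsv=cv2.cvtColor(p,cv2.COLOR_BGR2HSV)
m=((hsv[...,0]<8)|(hsv[...,0]>172))&(hsv[...,1]>150)&(Z<16)&(Z>9)
print(m.sum(),cv2.minAreaRect(W[m][:,:2].astype(np.float32)),W[m].min(0),W[m].max(0))
E
```

```text
t 16.8 pos [439.2 364.6 101.6] rot [-3.1399e+00 -1.9000e-03  3.0184e+00] op 0.457 F [ 0.4 -0.1 -0.6] j [ 0.58  0.55  1.81 -0.    0.78 -0.87]
turn [-0.0017 -0.0019  0.0004] shift [-0.002   0.0063  0.0596] dist 0.06
4033 ((469.2347717285156, 337.2833557128906), (141.52857971191406, 151.86111450195312), 82.8189697265625) [385.56277366 268.26231729   9.01457963] [552.70765391 416.59291541  14.16024613]
```

View pics/w8.png

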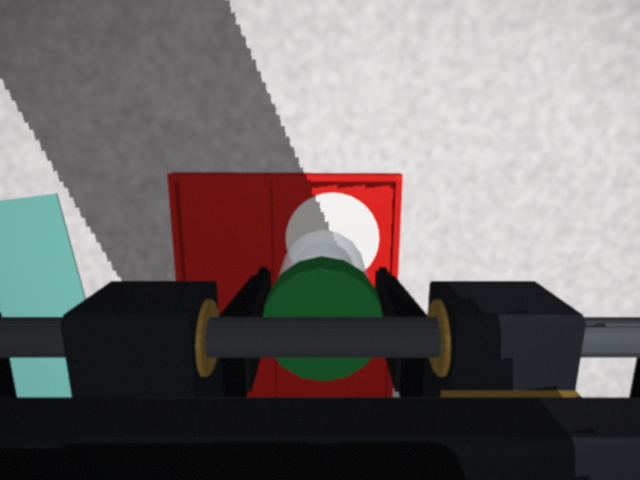

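The green jar is over the red tray's pad (332,235). Its centre lies slightly to the left, so I'll shift +7 mm in tool y and lower.

Emit:
arm_command([
  [[0, 0, 0], [0, 0.004, 0.015], 255],
  [[0, 0, 0], [0, 0.007, 0.032], 255],
  [[0, 0, 0], [0, 0.007, 0.045], 255],
  [[0, 0, 0], [0, 0.007, 0.053], 255],
  [[0, 0, 0], [0, 0.007, 0.056], 255],
  [[0, 0, 0], [0, 0.007, 0.058], 255],
  [[0, 0, 0], [0, 0.007, 0.058], 255],
])

```text
t: 17.55
eef_pos: [441.0, 372.2, 44.7]
tcp_rot: [3.141, 0.0, 3.018]
ft_force: [0.6, 0.4, -0.9]
opening: 0.455
```

```bash
python3 go.py 440.5 371.5 41.5 3.018
```

```text
t 17.55 pos [441.  372.2  44.7] rot [3.1413e+00 2.0000e-04 3.0177e+00] op 0.455 F [ 0.6  0.4 -0.9] j [ 0.59  0.64  1.83  0.    0.67 -0.86]
turn [ 0.0003  0.0002 -0.0003] shift [ 0.0004 -0.0007  0.0032] dist 0.003
```

Emit:
arm_command([
  [[0, 0, 0], [0, -0.001, 0.001], 255],
  [[0, 0, 0], [0, -0.001, 0.002], 255],
  [[0, 0, 0], [0, -0.001, 0.003], 255],
  [[0, 0, 0], [0, -0.001, 0.0035], 255],
  [[0, 0, 0], [0, -0.001, 0.0035], 255],
])

```text
t: 18.05
eef_pos: [440.9, 371.3, 41.6]
tcp_rot: [3.141, 0.001, 3.018]
ft_force: [-1.0, -0.1, 4.5]
opening: 0.455
```

Emit:
arm_command([
  [[0, 0, 0], [0, 0, 0], 110],
  [[0, 0, 0], [0, 0, 0], 80],
  [[0, 0, 0], [0, 0, 0], 60],
  [[0, 0, 0], [0, 0, 0], 60],
  [[0, 0, 0], [0, 0, -0.01], 40],
  [[0, 0, 0], [0, 0, -0.03], 40],
  [[0, 0, 0], [0, 0, -0.07], 20],
  [[0, 0, 0], [0, 0, -0.11], 0],
])

```text
t: 18.85
eef_pos: [440.4, 371.0, 152.6]
tcp_rot: [-3.141, -0.001, 3.018]
ft_force: [-0.0, 0.2, -0.1]
opening: 0.953
```

```bash
python3 go.py 682.5 67.5 150 2.98; python3 shot.py w9 wrist 441,371,72,35;  python3 - <<'E'
from h import *
p,d,c=load("w9");W=cloud(p,d,c);Z=W[...,2]
hsv=cv2.cvtColor(p,cv2.COLOR_BGR2HSV)
m=((hsv[...,0]<8)|(hsv[...,0]>172))&(hsv[...,1]>150)&(Z<16)&(Z>9)
print(m.sum(),cv2.minAreaRect(W[m][:,:2].astype(np.float32)),W[m].min(0),W[m].max(0))
E
```

```text
t 18.85 pos [440.4 371.  152.6] rot [-3.1410e+00 -8.0000e-04  3.0178e+00] op 0.953 F [-0.   0.2 -0.1] j [ 0.59  0.49  1.75  0.    0.9  -0.86]
turn [-0.0006 -0.0008  0.0378] shift [-0.2777 -0.2713  0.0026] dist 0.388
441,371,72,35 -> 440.5 371.6 [43.1 43.1] 8.3 z [70.8 72.1 73.2]
4832 ((475.68817138671875, 336.3891906738281), (141.6915740966797, 164.42845153808594), 82.80073547363281) [385.74801951 256.78467858   9.00480463] [565.23479669 416.5632968   14.59807135]
```

View pics/w9.png

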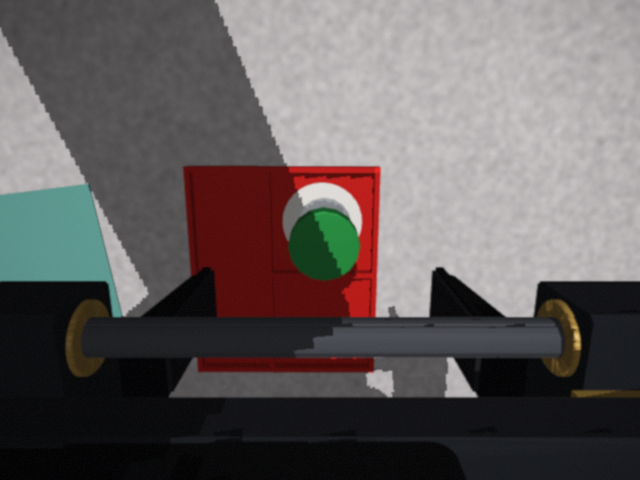

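The green jar stands on the pad at top z 72.1, within 3 mm of where I aimed. Next is the blue-capped bottle.

Emit:
arm_command([
  [[0, 0, 0.038], [-0.278, -0.271, 0.005], 0],
  [[0, 0, 0.038], [-0.278, -0.271, 0.005], 0],
  [[0, 0, 0.038], [-0.278, -0.271, 0.005], 0],
  [[0, 0, 0.038], [-0.278, -0.271, 0.005], 0],
  [[0, 0, 0.038], [-0.278, -0.271, 0.005], 0],
  [[0, 0, 0.038], [-0.278, -0.271, 0.005], 0],
  [[0, 0, 0.038], [-0.278, -0.271, 0.005], 0],
  [[0, 0, 0.038], [-0.278, -0.271, 0.005], 0],
])

```text
t: 19.7
eef_pos: [684.5, 65.3, 146.5]
tcp_rot: [3.142, 0.001, 2.978]
ft_force: [-0.0, -0.0, 1.0]
opening: 1.001
```

Emit:
arm_command([
  [[0, 0, 0], [0, 0, 0], 0],
  [[0, 0, 0], [0, 0, 0], 0],
])

```text
t: 19.9
eef_pos: [683.1, 67.2, 146.0]
tcp_rot: [3.141, -0.0, 2.978]
ft_force: [-1.2, 0.1, 0.3]
opening: 1.0
```

```bash
python3 go.py 681.5 68 16 2.98; python3 shot.py w10 wrist 682,68,74,30; python3 go.py 681.5 68 16 2.98
```

```text
t 19.9 pos [683.1  67.2 146. ] rot [ 3.1414e+00 -4.0000e-04  2.9782e+00] op 1.0 F [-1.2  0.1  0.3] j [ 0.    0.64  1.46  0.    1.03 -1.41]
turn [ 0.0001 -0.0004 -0.0018] shift [0.0016 0.0005 0.13  ] dist 0.13
682,68,74,30 -> 681.5 68.1 [25.2 25.2] 38.7 z [72.6 74.1 75.1]
t 19.95 pos [682.7  68.1 146.1] rot [ 3.1414e+00 -4.0000e-04  2.9795e+00] op 1.001 F [ 0.9 -0.6  0. ] j [ 0.    0.64  1.47  0.    1.03 -1.41]
turn [ 0.0002 -0.0004 -0.0005] shift [ 0.0011 -0.0004  0.1301] dist 0.13
```

View pics/w10.png

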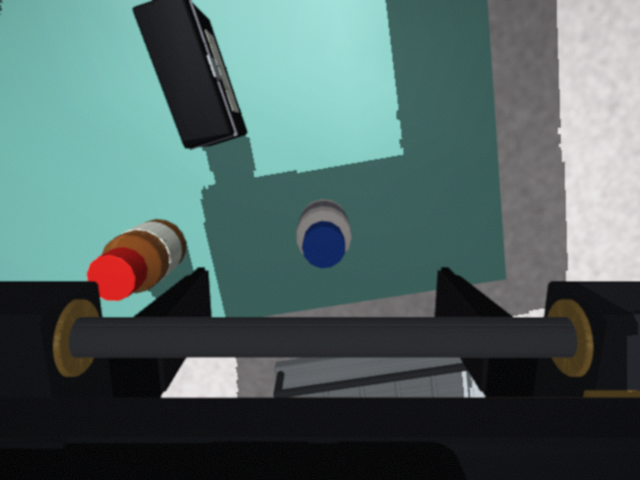

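The blue cap is at (324,243), centred. The red-capped bottle's base at (165,245) is well outside the fingers.

Emit:
arm_command([
  [[0, 0, 0], [0.001, 0, 0.04], 0],
  [[0, 0, 0], [0.001, 0, 0.075], 0],
  [[0, 0, 0], [0.001, 0, 0.105], 0],
  [[0, 0, 0], [0.001, 0, 0.124], 0],
  [[0, 0, 0], [0.001, 0, 0.13], 0],
  [[0, 0, 0], [0.001, 0, 0.13], 120],
  [[0, 0, 0], [0.001, 0, 0.13], 255],
  [[0, 0, 0], [0.001, 0, 0.13], 255],
])

```text
t: 20.75
eef_pos: [682.7, 68.4, 17.6]
tcp_rot: [3.141, 0.002, 2.98]
ft_force: [-0.1, -1.3, 0.5]
opening: 0.802
```

Emit:
arm_command([
  [[0, 0, 0], [0, 0, 0], 255],
  [[0, 0, 0], [0, 0, 0], 255],
  [[0, 0, 0], [0, 0, 0], 255],
  [[0, 0, 0], [0, 0, 0], 255],
  [[0, 0, 0], [0, 0, 0], 255],
  [[0, 0, 0], [0, 0, 0], 255],
])

```text
t: 21.35
eef_pos: [682.1, 68.1, 16.1]
tcp_rot: [3.142, 0.0, 2.98]
ft_force: [-0.5, -0.3, 0.8]
opening: 0.374
```

```bash
python3 go.py 519.3 362.1 140 3.018
```

```text
t 21.35 pos [682.1  68.1  16.1] rot [3.1415 0.     2.9798] op 0.374 F [-0.5 -0.3  0.8] j [ 0.    0.8   1.55  0.    0.79 -1.41]
turn [ 0.0001  0.     -0.0382] shift [ 0.2081  0.264  -0.1239] dist 0.358
```

Emit:
arm_command([
  [[0, 0, 0], [0, 0, -0.01], 255],
  [[0, 0, 0], [0, 0, -0.03], 255],
  [[0, 0, 0], [0, 0, -0.06], 255],
  [[0, 0, 0], [0.005, 0.006, -0.09], 255],
  [[0, 0, -0.01], [0.02, 0.025, -0.115], 255],
  [[0, 0, -0.02], [0.043, 0.055, -0.12], 255],
  [[0, 0, -0.03], [0.068, 0.086, -0.12], 255],
  [[0, 0, -0.038], [0.093, 0.118, -0.12], 255],
])

```text
t: 22.15
eef_pos: [608.7, 200.5, 137.2]
tcp_rot: [3.141, 0.001, 3.018]
ft_force: [0.1, -0.5, -0.6]
opening: 0.371
```

```bash
python3 go.py 519.3 362.1 90 3.018
```

```text
t 22.15 pos [608.7 200.5 137.2] rot [3.1411e+00 1.2000e-03 3.0176e+00] op 0.371 F [ 0.1 -0.5 -0.6] j [ 0.22  0.59  1.6   0.    0.95 -1.23]
turn [ 0.0005  0.0012 -0.0004] shift [0.1087 0.1493 0.0472] dist 0.191
```

Emit:
arm_command([
  [[0, 0, 0], [0.024, 0.032, 0], 255],
  [[0, 0, 0], [0.048, 0.065, 0], 255],
  [[0, 0, 0], [0.072, 0.098, 0], 255],
  [[0, 0, 0], [0.092, 0.127, 0.005], 255],
  [[0, 0, 0], [0.103, 0.142, 0.02], 255],
  [[0, 0, 0], [0.106, 0.146, 0.035], 255],
  [[0, 0, 0], [0.106, 0.146, 0.045], 255],
  [[0, 0, 0], [0.106, 0.146, 0.045], 255],
])

```text
t: 22.95
eef_pos: [522.2, 356.1, 89.0]
tcp_rot: [-3.14, -0.002, 3.017]
ft_force: [0.3, -0.5, 1.2]
opening: 0.368
```

```bash
python3 go.py 519.3 362.1 20 3.018; python3 shot.py w11 wrist 441,371,72,35
```

```text
t 22.95 pos [522.2 356.1  89. ] rot [-3.1397e+00 -2.5000e-03  3.0168e+00] op 0.368 F [ 0.3 -0.5  1.2] j [ 0.49  0.64  1.66 -0.    0.85 -0.95]
turn [-0.0019 -0.0025 -0.0012] shift [0.0034 0.0058 0.069 ] dist 0.069
441,371,72,35 -> 440.8 371.6 [43.2 43. ] 6.0 z [70.9 72.1 73.2]
```

View pics/w11.png

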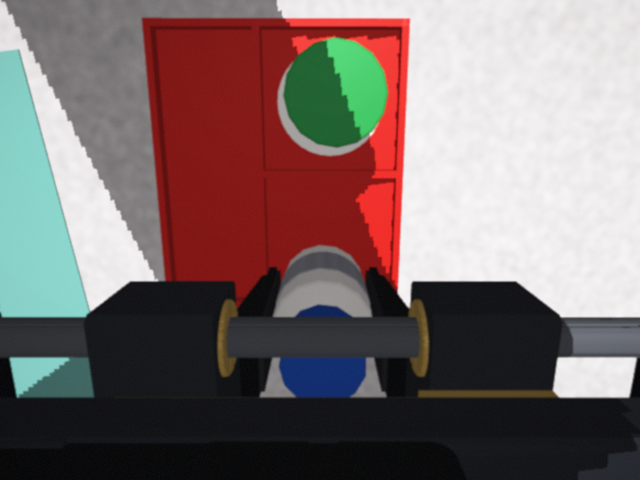

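The bottle is over the plain square compartment, and the green jar stands on its pad at (335,92). I'll lower it with a small correction.

Emit:
arm_command([
  [[0, 0, 0], [0.001, 0.002, 0.015], 255],
  [[0, 0, 0], [0.002, 0.004, 0.032], 255],
  [[0, 0, 0], [0.002, 0.004, 0.05], 255],
  [[0, 0, 0], [0.002, 0.004, 0.06], 255],
  [[0, 0, 0], [0.002, 0.004, 0.064], 255],
  [[0, 0, 0], [0.002, 0.004, 0.066], 255],
  [[0, 0, 0], [0.002, 0.004, 0.066], 255],
])

```text
t: 23.7
eef_pos: [521.0, 361.7, 25.3]
tcp_rot: [3.141, 0.0, 3.018]
ft_force: [0.3, 0.6, -0.6]
opening: 0.371
```

```bash
python3 go.py 519.3 362.1 20 3.018
```

```text
t 23.7 pos [521.  361.7  25.3] rot [3.1412e+00 5.0000e-04 3.0176e+00] op 0.371 F [ 0.3  0.6 -0.6] j [ 0.5   0.73  1.69  0.    0.72 -0.94]
turn [ 0.0004  0.0005 -0.0004] shift [0.0017 0.0002 0.0053] dist 0.006
```

Emit:
arm_command([
  [[0, 0, 0], [0.001, 0, 0.002], 255],
  [[0, 0, 0], [0.001, 0, 0.0035], 255],
  [[0, 0, 0], [0.001, 0, 0.005], 255],
  [[0, 0, 0], [0.001, 0, 0.0057], 255],
  [[0, 0, 0], [0.001, 0, 0.0057], 255],
])

```text
t: 24.2
eef_pos: [519.8, 362.0, 20.0]
tcp_rot: [3.141, 0.0, 3.018]
ft_force: [-1.3, -1.7, 6.0]
opening: 0.374
```

Emit:
arm_command([
  [[0, 0, 0], [0, 0, 0], 130],
  [[0, 0, 0], [0, 0, 0], 100],
  [[0, 0, 0], [0, 0, 0], 70],
  [[0, 0, 0], [0, 0, 0], 60],
  [[0, 0, 0], [0, 0, -0.01], 50],
  [[0, 0, 0], [0, 0, -0.035], 50],
  [[0, 0, 0], [0, 0, -0.08], 20],
  [[0, 0, 0], [0, 0, -0.13], 0],
])

```text
t: 25.0
eef_pos: [519.2, 361.5, 150.6]
tcp_rot: [-3.141, -0.002, 3.018]
ft_force: [-0.5, 0.1, 0.7]
opening: 0.915
```

```bash
python3 go.py 572 5 150 3.275; python3 shot.py w12 wrist 519,362,78,30 441,371,72,35
```

```text
t 25.0 pos [519.2 361.5 150.6] rot [-3.1405e+00 -1.6000e-03  3.0177e+00] op 0.915 F [-0.5  0.1  0.7] j [ 0.5   0.57  1.61  0.    0.97 -0.94]
turn [-0.0009 -0.0017 -0.2573] shift [-0.0965 -0.3473  0.0008] dist 0.36
519,362,78,30 -> 519.1 361.9 [24.9 25.6] 82.0 z [76.6 78.1 79.2]
441,371,72,35 -> 440.9 371.6 [43.1 43. ] 50.3 z [70.9 72.1 73.2]
```

View pics/w12.png

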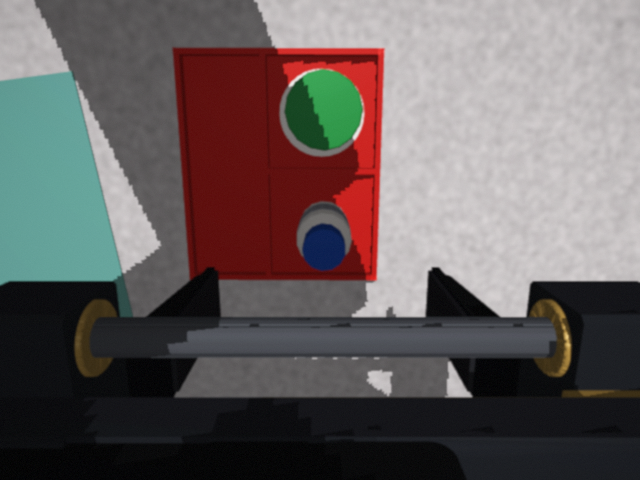

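Both are placed correctly, with tops at 78.1 and 72.1 mm. The slide box is next.

Emit:
arm_command([
  [[0, 0, -0.257], [-0.096, -0.347, 0], 0],
  [[0, 0, -0.257], [-0.096, -0.347, 0], 0],
  [[0, 0, -0.257], [-0.096, -0.347, 0], 0],
  [[0, 0, -0.257], [-0.096, -0.347, 0], 0],
  [[0, 0, -0.257], [-0.096, -0.347, 0], 0],
  [[0, 0, -0.257], [-0.096, -0.347, 0], 0],
  [[0, 0, -0.257], [-0.096, -0.347, 0], 0],
  [[0, 0, -0.257], [-0.096, -0.347, 0], 0],
])

```text
t: 25.85
eef_pos: [572.7, 1.4, 149.9]
tcp_rot: [-3.141, 0.001, -3.012]
ft_force: [0.1, 0.5, -0.8]
opening: 1.001
```

Emit:
arm_command([
  [[0, 0, 0], [0, 0, 0], 0],
  [[0, 0, 0], [0, 0, 0], 0],
])

```text
t: 26.05
eef_pos: [571.9, 6.5, 149.5]
tcp_rot: [3.141, 0.0, -3.008]
ft_force: [0.2, 0.6, -0.4]
opening: 0.996
```

```bash
python3 go.py 572 5 24 3.275; python3 shot.py w13 wrist 572,5,60,55; python3 go.py 572 5 24 3.275
```

```text
t 26.05 pos [571.9   6.5 149.5] rot [ 3.1413e+00  1.0000e-04 -3.0084e+00] op 0.996 F [ 0.2  0.6 -0.4] j [-0.1   0.49  1.76  0.    0.89 -1.81]
turn [ 0.0003  0.0001 -0.0003] shift [ 1.000e-04 -1.500e-03  1.255e-01] dist 0.126
572,5,60,55 -> 571.5 5.4 [79.5 30.1] 7.6 z [58.8 60.1 61.2]
t 26.1 pos [571.9   7.  149.5] rot [ 3.1413e+00  2.0000e-04 -3.0073e+00] op 0.999 F [ 0.5 -0.2  0. ] j [-0.1   0.49  1.76  0.    0.89 -1.81]
turn [0.0003 0.0002 0.0008] shift [ 0.0002 -0.002   0.1255] dist 0.126
```

View pics/w13.png

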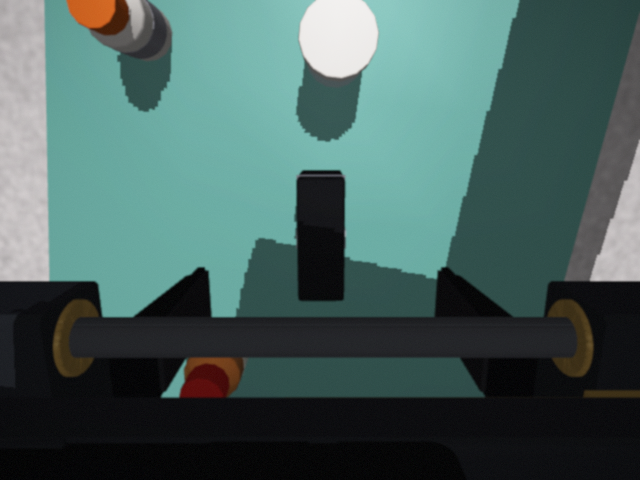

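The slide box at (320,235) is square to the jaws and centred, so I'll descend and grip.

Emit:
arm_command([
  [[0, 0, 0], [0, -0.002, 0.04], 0],
  [[0, 0, 0], [0, -0.002, 0.075], 0],
  [[0, 0, 0], [0, -0.002, 0.105], 0],
  [[0, 0, 0], [0, -0.002, 0.12], 0],
  [[0, 0, 0], [0, -0.002, 0.126], 0],
  [[0, 0, 0], [0, -0.002, 0.126], 130],
  [[0, 0, 0], [0, -0.002, 0.126], 255],
  [[0, 0, 0], [0, -0.002, 0.126], 255],
])

```text
t: 26.9
eef_pos: [572.9, 4.0, 24.4]
tcp_rot: [-3.141, 0.002, -3.008]
ft_force: [0.5, -0.1, -0.3]
opening: 0.802
```

Emit:
arm_command([
  [[0, 0, 0], [0, 0, 0], 255],
  [[0, 0, 0], [0, 0, 0], 255],
  [[0, 0, 0], [0, 0, 0], 255],
  [[0, 0, 0], [0, 0, 0], 255],
  [[0, 0, 0], [0, 0, 0], 255],
  [[0, 0, 0], [0, 0, 0], 255],
  [[0, 0, 0], [0, 0, 0], 255],
])

```text
t: 27.6
eef_pos: [572.4, 3.7, 23.3]
tcp_rot: [3.141, -0.0, -3.008]
ft_force: [-0.5, 0.5, 0.5]
opening: 0.313
```

```bash
python3 go.py 470.7 296 135 3.016
```

```text
t 27.6 pos [572.4   3.7  23.3] rot [ 3.1415 -0.     -3.0084] op 0.313 F [-0.5  0.5  0.5] j [-0.11  0.67  1.85  0.    0.62 -1.81]
turn [ 1.000e-04 -0.000e+00  2.588e-01] shift [ 0.0619  0.3032 -0.1116] dist 0.329
```

Emit:
arm_command([
  [[0, 0, 0], [0, 0, -0.01], 255],
  [[0, 0, 0], [0, 0, -0.03], 255],
  [[0, 0, 0], [0, 0, -0.06], 255],
  [[0, 0, 0], [0.002, 0.01, -0.09], 255],
  [[0, 0, 0.04], [0.007, 0.035, -0.108], 255],
  [[0, 0, 0.09], [0.014, 0.068, -0.11], 255],
  [[0, 0, 0.15], [0.021, 0.103, -0.11], 255],
  [[0, 0, 0.21], [0.028, 0.138, -0.11], 255],
])

```text
t: 28.4
eef_pos: [525.8, 137.8, 134.3]
tcp_rot: [3.141, 0.001, 3.062]
ft_force: [1.5, -1.0, -1.7]
opening: 0.315
```

```bash
python3 go.py 470.7 296 80 3.016
```

```text
t 28.4 pos [525.8 137.8 134.3] rot [3.1413e+00 9.0000e-04 3.0619e+00] op 0.315 F [ 1.5 -1.  -1.7] j [ 0.13  0.48  1.85  0.    0.82 -1.36]
turn [0.0003 0.0009 0.0459] shift [0.0675 0.1533 0.0543] dist 0.176
```

Emit:
arm_command([
  [[0, 0, 0.015], [0.016, 0.035, 0], 255],
  [[0, 0, 0.03], [0.032, 0.07, 0], 255],
  [[0, 0, 0.045], [0.048, 0.105, 0], 255],
  [[0, 0, 0.046], [0.06, 0.132, 0.01], 255],
  [[0, 0, 0.046], [0.066, 0.147, 0.025], 255],
  [[0, 0, 0.046], [0.067, 0.15, 0.042], 255],
  [[0, 0, 0.046], [0.067, 0.15, 0.05], 255],
  [[0, 0, 0.046], [0.067, 0.15, 0.05], 255],
])

```text
t: 29.2
eef_pos: [470.7, 290.7, 82.2]
tcp_rot: [-3.14, -0.002, 3.018]
ft_force: [0.4, -0.1, -1.4]
opening: 0.314
```

```bash
python3 go.py 470.7 296 27.3 3.016; python3 shot.py w14 wrist 519,362,78,30 441,371,72,35;python3 go.py 470.7 296 27.3 3.016
```

```text
t 29.2 pos [470.7 290.7  82.2] rot [-3.1403e+00 -2.0000e-03  3.0185e+00] op 0.314 F [ 0.4 -0.1 -1.4] j [ 0.43  0.56  1.86 -0.    0.72 -1.01]
turn [-0.0013 -0.0019  0.0025] shift [0.0006 0.0054 0.0549] dist 0.055
519,362,78,30 none
441,371,72,35 -> 440.8 371.4 [43.3 43.3] 5.4 z [70.8 72.  73.1]
t 29.25 pos [471.2 290.7  83. ] rot [-3.1410e+00 -9.0000e-04  3.0181e+00] op 0.314 F [-0.4 -0.2 -0.2] j [ 0.43  0.56  1.86 -0.    0.72 -1.01]
turn [-0.0006 -0.0009  0.0021] shift [0.0011 0.0052 0.0557] dist 0.056
```

View pics/w14.png

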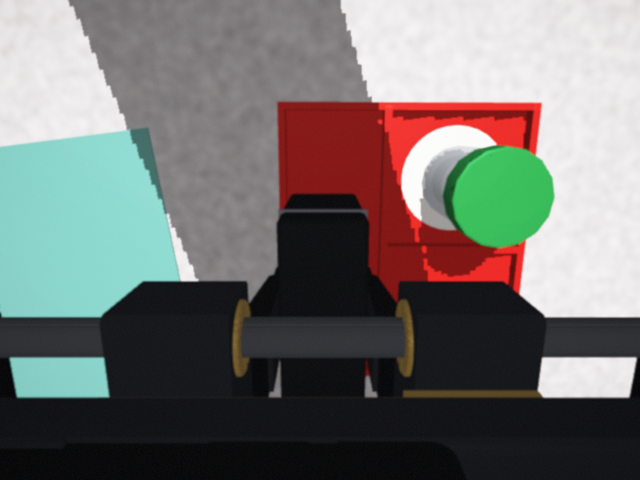

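The slide box (320,230) is parallel to the long compartment. It needs +4.5 mm in tool y, and then I'll lower it.

Emit:
arm_command([
  [[0, 0, 0.002], [0.001, 0.003, 0.012], 255],
  [[0, 0, 0.002], [0.001, 0.0045, 0.028], 255],
  [[0, 0, 0.002], [0.001, 0.0045, 0.042], 255],
  [[0, 0, 0.002], [0.001, 0.0045, 0.049], 255],
  [[0, 0, 0.002], [0.001, 0.0045, 0.052], 255],
  [[0, 0, 0.002], [0.001, 0.0045, 0.053], 255],
  [[0, 0, 0.002], [0.001, 0.0045, 0.053], 255],
])

```text
t: 29.95
eef_pos: [470.8, 296.1, 30.7]
tcp_rot: [3.141, 0.001, 3.017]
ft_force: [-0.4, -0.2, -2.3]
opening: 0.315
```

```bash
python3 go.py 470.7 296 27.3 3.016
```

```text
t 29.95 pos [470.8 296.1  30.7] rot [3.1412e+00 5.0000e-04 3.0167e+00] op 0.315 F [-0.4 -0.2 -2.3] j [ 0.44  0.65  1.89  0.    0.6  -1.  ]
turn [0.0004 0.0005 0.0007] shift [ 0.0001 -0.0001  0.0034] dist 0.003
```

Emit:
arm_command([
  [[0, 0, 0], [0, 0, 0.0015], 255],
  [[0, 0, 0], [0, 0, 0.0025], 255],
  [[0, 0, 0], [0, 0, 0.0035], 255],
  [[0, 0, 0], [0, 0, 0.0038], 255],
  [[0, 0, 0], [0, 0, 0.0038], 255],
])

```text
t: 30.45
eef_pos: [470.7, 296.1, 27.3]
tcp_rot: [3.141, 0.001, 3.017]
ft_force: [-0.4, -0.9, 7.6]
opening: 0.316
```

Emit:
arm_command([
  [[0, 0, 0], [0, 0, 0], 150],
  [[0, 0, 0], [0, 0, 0], 125],
  [[0, 0, 0], [0, 0, 0], 115],
  [[0, 0, 0], [0, 0, 0], 115],
  [[0, 0, 0], [0, 0, -0.01], 110],
  [[0, 0, 0], [0, 0, -0.035], 110],
  [[0, 0, 0], [0, 0, -0.08], 110],
  [[0, 0, 0], [0, 0, -0.13], 110],
])

```text
t: 31.25
eef_pos: [469.9, 295.7, 157.9]
tcp_rot: [-3.141, -0.002, 3.017]
ft_force: [1.1, 0.7, 0.4]
opening: 0.571
```

Emit:
arm_command([
  [[0, 0, 0], [0.02, -0.04, -0.03], 60],
  [[0, 0, 0], [0.04, -0.08, -0.05], 0],
  [[0, 0, 0], [0.06, -0.11, -0.07], 0],
  [[0, 0, 0], [0.06, -0.11, -0.07], 0],
])

```text
t: 31.65
eef_pos: [395.4, 192.3, 229.6]
tcp_rot: [3.14, 0.003, 3.015]
ft_force: [1.0, -0.6, -0.7]
opening: 0.852
```

```bash
python3 go.py 0 0 0 0|head -1; python3 shot.py s15 scene 470,296,64,60 519,362,78,30 441,371,72,35 534,-342,84,30 458,-328,72,35 456,-2,68,40 680,-57,80,30 459,-131,74,30; python3 shot.py d15 side 470,296,64,60 519,362,78,30 441,371,72,35 534,-342,84,30 458,-328,72,35; python3 shot.py w15 wrist 470,296,64,60
```

```text
t 31.65 pos [395.4 192.3 229.6] rot [3.1403 0.0032 3.0155] op 0.852 F [ 1.  -0.6 -0.7] j [ 0.3   0.21  1.97 -0.    0.96 -1.14]
470,296,64,60 -> 476.7 314.6 [72.9 82.1] 81.2 z [61.1 64.  66.8]
519,362,78,30 -> 521.9 359.8 [24.6 25.4] 71.3 z [75.2 77.9 80.3]
441,371,72,35 -> 443.6 369.1 [44.8 43.2] 21.5 z [68.3 72.  73.8]
534,-342,84,30 -> 536.2 -344.1 [27.6 27.1] 72.8 z [80.6 83.4 85.3]
458,-328,72,35 -> 463.1 -329.6 [45.5 42.8] 60.3 z [68.1 71.4 74. ]
456,-2,68,40 -> 456.4 -2.0 [42.6 42.4] 64.8 z [64.7 67.7 70. ]
680,-57,80,30 -> 681.1 -58.0 [28.6 25.8] 14.1 z [76.3 79.5 81.9]
459,-131,74,30 -> 460.4 -132.1 [23.7 24. ] 80.2 z [69.7 73.8 76.1]
470,296,64,60 -> 473.9 306.2 [67.5 81. ] 67.8 z [60.3 64.5 67.6]
519,362,78,30 -> 518.3 361.0 [28.6 24.1] 30.8 z [73.9 78.5 81.6]
441,371,72,35 -> 434.1 372.7 [30.3 49. ] 16.7 z [68.  71.3 75.5]
534,-342,84,30 -> 534.4 -341.3 [27.1 25.6] 59.7 z [80.5 84.  86.2]
458,-328,72,35 -> 459.3 -327.8 [43.6 40.8] 57.9 z [68.6 71.7 74.1]
470,296,64,60 -> 454.3 315.3 [70.7 40.9] 71.6 z [61.8 64.  65.3]
```

View pics/s15.png

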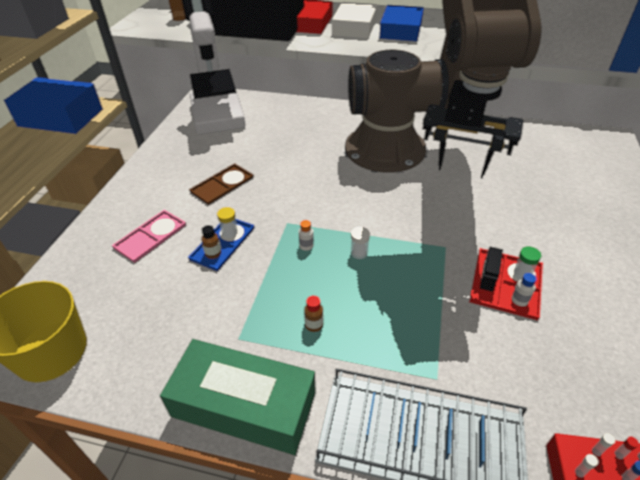

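View pics/w15.png

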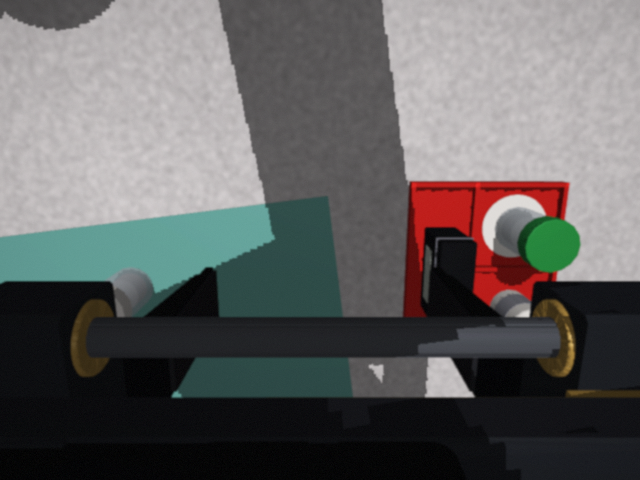

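The scene shows all five things standing in their trays. The slide-box reading also took in points of the green lid, so I'll redo it with a tighter region.

Run:
```python
from h import *
for n in ["s15","d15"]:
    p,d,c=load(n);W=cloud(p,d,c);X,Y,Z=np.moveaxis(W,-1,0)
    m=(abs(X-470)<60)&(Y>265)&(Y<325)&(abs(Z-64)<4)&(p.max(2)<110)
    (cx,cy),wh,a=cv2.minAreaRect(W[m][:,:2].astype(np.float32)); z=np.median(Z[m])
    v=np.array([cx-476.5,cy-336]); ca,sa=np.cos(-.125),np.sin(-.125)
    print(n,m.sum(),cx,cy,wh,a,z,"tray:",ca*v[0]+sa*v[1],-sa*v[0]+ca*v[1])
```

```text
s15 379 473.7346496582031 293.88128662109375 (29.880695343017578, 81.9992904663086) 83.1470947265625 64.03891213961208 tray: 2.5073652028412723 -42.134858477831784
d15 179 470.3407897949219 295.5628967285156 (36.33697509765625, 79.46952056884766) 82.07646179199219 64.4946405734214 tray: -1.0696689282103593 -40.889497425659954
```

All checks agree and the gripper is clear of everything, so I'm handing in.

```bash
python3 -c "
from cell import env
print(env.state()['qvel'].round(3)); print(env.job_done())"
```

```text
[ 0.009  0.035 -0.006 -0.001 -0.003 -0.   ]
the job is handed in; nothing more can be done
None
```

I finished the blue kit first (yellow-lidded jar on the pad, black-capped amber bottle in the plain compartment). Then I filled the red tray with the green-lidded jar, the blue-capped bottle and the slide box. I handed the job in at about 32 s; it reports no verdict.

- **Placement:** In the last pictures all five stand upright and released. Tops are at 72, 84, 72, 78 and 64 mm, as expected for things standing on the compartment floors. They sit within about 5 mm of the compartment centres.
- **Other stock:** The white jar, red-capped bottle and orange-capped bottle measured within about 1.5 mm of where they started. The gripper was parked clear of everything.
- **Disagreements:**
  - The cameras differed from each other by about 2–4 mm.
  - The first slide-box reading took in part of the green lid. Repeated over a tighter area, it put the box within about 3 mm of the compartment centre.
  - The side camera's last reading of the green jar was off by about 7 mm, probably because that view of the jar was partly blocked. The wrist and scene cameras agreed on the jar to about 3 mm.

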